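# Stand the stage plates in the transport rack and lock them with spring clips

## Robot

A 6-joint arm with a two-finger parallel gripper is mounted at the origin on the work surface. World frame = base frame: x ahead of the robot, y to its left, z up, the work surface at z = 0. Lengths are in m, angles in rad, forces in N, time in s.
With the tool pointing down it reaches from about 0.25 to 0.775 m from the base axis. Payload 4 kg.
Tool frame: the origin (TCP) lies between the finger pads; the fingertips stand 14 mm ahead of it and the grasp point (between the pads) lies 5 mm behind it (nose_length is the distance from the TCP to the fingertips, in m); z points along the fingers, y is the line along which they close (so a half turn about z gives the same grasp; the last joint's range is limited). The gripper opens to 94 mm and grips with 3 to 60 N. Pads are 16 mm wide; open, the fingers measure 119 mm over their backs; the gripper's body (75 mm by 177 mm) begins 78 mm behind the grasp point.
Start: joints at [1.219, 0.087, 1.371, -0, 1.684, -0.103], TCP at [0.135, 0.533, 0.22] pointing down, gripper open.
Joint ranges: [-3.1, 3.1], [-0.76, 2.03], [0.27, 2.55], [-1.08, 4.22], [0.17, 2.65], [-2.57, 2.57]. Speed limits (rad/s): [2.79, 2.79, 3.14, 3.14, 3.14, 3.14].

## Interface

Orientations are given as [roll, pitch, yaw] about the fixed x, y, z axes, in that order (R = Rz(yaw) Ry(pitch) Rx(roll)).
In Python, from bench import * gives the robot as it stands.
- The arm moves only by the tool move_arm, never from a script. Its argument "steps" is one flat list of numbers, 7 for each row, row after row: the turn, a rotation vector about the world's x, y, z in rad, then the shift along the world's x, y, z in m, then the opening, from 0 (shut) to 1 (fully open). A call has 1 to 12 rows; each row is the pose to reach, as a shift and turn from the pose commanded when the call began; what a row does not reach only later rows make up. A row lasts 1/10 s, in which the tool goes at most 50 mm and 8.59 degrees, less where a joint would pass 70% of its speed; a pose out of reach is approached as far as the arm can. A call with a gripper value outside its range is refused whole. The fingers move at their own pace and stop on an object; the grip force is fixed at half the most. Time passes only in rows, so rows that repeat a pose let the fingers close. It gives the time, the measured TCP pose, the force, the opening and the grip force at its end, in the units of the state.
- get_obs(): the state, without advancing time (a new reading comes with each control period).
- snapshot(name): name is "scene" or "top" or "wrist"; returns (picture, depth): 480x640x3 uint8, red, green, blue; 480x640 float32, m along the optical axis (not along the pixel's ray), 0 where there is no reading.
- camera_model(name): a dict with "fx", "fy", "cx", "cy" (pixels), "rvec" (rotation vector, rad) and "tvec" (3), from world to camera coordinates, as OpenCV has them. Camera axes: x right, y down, z forward; pixel columns grow to the right and rows downward; lengths in m; the calibration is good to about 2 mm. The wrist camera is an equidistant fisheye: a pixel r from the principal point sees the ray r / f radians off the axis. A picture is of the moment at which its call begins: read the wrist's pose just before it. camera_model takes no time and is no camera call; for the wrist camera it gives the pose at the moment of the call.
- close_job(): hands the job in; it is judged then, once.
Trained networks look in the newest picture that a camera, given by its name, has taken for a name from the list of things; names that differ only in an ending like _2 or _b are one class to them, and where a whole thing is asked for, a point or a joint stands for the part that bears it (a point fixed in the world has none). Each returns a list of dicts, best first, with "score" (0 to 1); they miss things now and then, are a little off and sometimes report something else, mostly with a low value. They report only what shows in the picture. A call takes as long as a camera call.
- silhouettes(camera, target): "pixels" (480x640 bool, what is visible of it) and "uv" ([column, row] in pixels, amid what is visible of it).
- spot_point(camera, target): "uv" ([column, row] in pixels: a listed point, or the origin of a listed thing).
The state is a dict: "time": time; "joint_positions": joint angles; "qvel": joint speeds; "joint_torque": joint torques, N m; "tool_pos": TCP position; "ee_rot": TCP orientation; "wrist_force": force on the tool from outside, world axes, zero at the start; "wrist_torque": the same for the moment, N m; "width": finger opening in m; "finger_force": force on a finger pad.
Only numpy, scipy, OpenCV 4.12 (cv2) and the standard library are available. Lean on these libraries where they do the work, as an engineer would, in place of code of your own. Each camera call takes 0.05 s, during which the arm holds its last target. There are 200 camera calls.

## Task

Get the microscope stage plates ready for transport: push each plate up to the fence of its own bay of the rack and tip it up on its short edge, so that it stands upright, flat against the fence and centred under the bay's pin. Then lock it in by taking an orange spring clip from the caddy and pushing it straight down across the groove of that pin until it snaps fully home. There may be fewer plates than bays; spare clips are not needed, and the other things on the table are to be left where they are.

Things in the scene. Friction and masses are not known exactly. Their poses are not given: they have to be found in the camera images.
- rack: fixed rack, four blue uprights (bays) at y +165, +55, -55, -165 mm, each 36 mm wide, 102 mm tall, 12 mm deep; their faces to the robot are the fences. Origin: on the table, in the fence plane, mid-rack; x away from the robot through the fence, y left. Each bay's foot has low cheeks at both sides (12 mm high, 68 mm between them, x -14 to +14). Behind (x 12 to 45) an 18 mm high foot bar
- pin0 (a point): locking pin of bay 1 of 4 from the left (+y): level round steel pin, axis 86 mm above the table, sticking out 34 mm from the fence towards the robot (rack -x). This point: middle of its brass groove, on the axis, 19 mm before the fence. Groove 12 mm in diameter, 12 mm wide at the bottom, 45 degree flanks up to the 20 mm shoulder and end collar. Axes as the rack's
- pin1 (a point): locking pin of bay 2 of 4 from the left (+y): level round steel pin, axis 86 mm above the table, sticking out 34 mm from the fence towards the robot (rack -x). This point: middle of its brass groove, on the axis, 19 mm before the fence. Groove 12 mm in diameter, 12 mm wide at the bottom, 45 degree flanks up to the 20 mm shoulder and end collar. Axes as the rack's
- pin2 (a point): locking pin of bay 3 of 4 from the left (+y): level round steel pin, axis 86 mm above the table, sticking out 34 mm from the fence towards the robot (rack -x). This point: middle of its brass groove, on the axis, 19 mm before the fence. Groove 12 mm in diameter, 12 mm wide at the bottom, 45 degree flanks up to the 20 mm shoulder and end collar. Axes as the rack's
- pin3 (a point): locking pin of bay 4 of 4 from the left (+y): level round steel pin, axis 86 mm above the table, sticking out 34 mm from the fence towards the robot (rack -x). This point: middle of its brass groove, on the axis, 19 mm before the fence. Groove 12 mm in diameter, 12 mm wide at the bottom, 45 degree flanks up to the 20 mm shoulder and end collar. Axes as the rack's
- plate0: black metal stage plate, 70 mm (own x) by 56 mm (own y) by 10 mm thick (own z), about 0.12 kg, a silver disc on both faces; starts flat on the table. Origin: the very middle of the plate, 5 mm inside from either face. May be absent
- plate1: black metal stage plate, 70 mm (own x) by 56 mm (own y) by 10 mm thick (own z), about 0.12 kg, a silver disc on both faces; starts flat on the table. Origin: the very middle of the plate, 5 mm inside from either face. May be absent
- plate2: black metal stage plate, 70 mm (own x) by 56 mm (own y) by 10 mm thick (own z), about 0.12 kg, a silver disc on both faces; starts flat on the table. Origin: the very middle of the plate, 5 mm inside from either face. May be absent
- plate3: black metal stage plate, 70 mm (own x) by 56 mm (own y) by 10 mm thick (own z), about 0.12 kg, a silver disc on both faces; starts flat on the table. Origin: the very middle of the plate, 5 mm inside from either face. May be absent
- caddy: fixed grey and blue clip caddy, 194 mm (own x) by 44 mm (own y) by 24 mm high, with five slots in a row along its x, 36 mm apart (the walls between them 22 mm), slot floors 6 mm above the table; origin: centre of its underside. It stands left or right of the plates
- clip0: orange spring clip, 10 mm thick (x), standing in a caddy slot. Origin: where the pin's axis lies when it is home; z up through the tab, x along the pin, y across the legs (either way round fits). Tab to hold: 14 mm wide (y), z +14 to +42 mm; bridge below it 30 mm wide, z +6 to +14, on whose shoulders fingertips can press; two sprung legs down to z -26, 27 to 40 mm over their outsides. 0.05 kg
- clip1: a clip like clip0. Its mouth is 18 mm wide at the bottom and narrows to a sprung 7 mm throat at z -5 mm, above which the groove is held. Pushed straight down over the groove it needs about 7 to 10 N, then snaps, the bridge landing on the groove; pulled straight up it comes off at about 6 N. Home, its legs reach 10 mm below a standing plate's top, 4 mm before it: the plate can rock
- clip2: a clip like clip0 and clip1
- clip3: a clip like clip0 and clip1
- clip4: a clip like clip0 and clip1
- objective: brass microscope objective, standing, 31 mm diameter, 46 mm tall; not part of the job. Origin: centre of its underside
- dish: closed clear shallow dish, 90 mm diameter, 15 mm high; not part of the job. Origin: centre of its underside
- oil: small amber bottle, 28 mm diameter, 60 mm tall; not part of the job. Origin: centre of its underside
- eyepiece: black eyepiece, 34 mm diameter, 40 mm tall; not part of the job. Origin: centre of its underside
- dustcap: black dust cap, 40 mm diameter, 12 mm high; not part of the job. Origin: centre of its underside
- phone: dark phone lying flat, 150 x 72 x 9 mm; not part of the job. Origin: centre of its underside
- driver: screwdriver lying, 160 mm long; origin near its middle; not part of the job
- filterbox: fixed closed blue filter box, 130 x 85 x 45 mm; not part of the job, stands on the side where the caddy is not. Origin: centre of its underside

How it is judged:
At the end, for the whole second after the job is handed in: Each plate stands on a short edge in its own bay: middle not over 13 mm before the fence, within 12 mm of the bay's centre, 31 to 39 mm high, within 8 degrees of the fence; that bay's pin carries a clip with its origin within 4 mm of the groove's middle, upright to 11 degrees (((x of plate0 in the frame of pin0 between 0.006 and 0.02 m and y of plate0 in the frame of pin0 between -0.012 and 0.012 m and z of plate0 in the frame of pin0 between -0.055 and -0.047 m and angle between the z axis of plate0 and the x axis of rack, either way round below 0.14 rad) or (x of plate0 in the frame of pin1 between 0.006 and 0.02 m and y of plate0 in the frame of pin1 between -0.012 and 0.012 m and z of plate0 in the frame of pin1 between -0.055 and -0.047 m and angle between the z axis of plate0 and the x axis of rack, either way round below 0.14 rad) or (x of plate0 in the frame of pin2 between 0.006 and 0.02 m and y of plate0 in the frame of pin2 between -0.012 and 0.012 m and z of plate0 in the frame of pin2 between -0.055 and -0.047 m and angle between the z axis of plate0 and the x axis of rack, either way round below 0.14 rad) or (x of plate0 in the frame of pin3 between 0.006 and 0.02 m and y of plate0 in the frame of pin3 between -0.012 and 0.012 m and z of plate0 in the frame of pin3 between -0.055 and -0.047 m and angle between the z axis of plate0 and the x axis of rack, either way round below 0.14 rad)) and ((x of plate1 in the frame of pin0 between 0.006 and 0.02 m and y of plate1 in the frame of pin0 between -0.012 and 0.012 m and z of plate1 in the frame of pin0 between -0.055 and -0.047 m and angle between the z axis of plate1 and the x axis of rack, either way round below 0.14 rad) or (x of plate1 in the frame of pin1 between 0.006 and 0.02 m and y of plate1 in the frame of pin1 between -0.012 and 0.012 m and z of plate1 in the frame of pin1 between -0.055 and -0.047 m and angle between the z axis of plate1 and the x axis of rack, either way round below 0.14 rad) or (x of plate1 in the frame of pin2 between 0.006 and 0.02 m and y of plate1 in the frame of pin2 between -0.012 and 0.012 m and z of plate1 in the frame of pin2 between -0.055 and -0.047 m and angle between the z axis of plate1 and the x axis of rack, either way round below 0.14 rad) or (x of plate1 in the frame of pin3 between 0.006 and 0.02 m and y of plate1 in the frame of pin3 between -0.012 and 0.012 m and z of plate1 in the frame of pin3 between -0.055 and -0.047 m and angle between the z axis of plate1 and the x axis of rack, either way round below 0.14 rad)) and ((x of plate2 in the frame of pin0 between 0.006 and 0.02 m and y of plate2 in the frame of pin0 between -0.012 and 0.012 m and z of plate2 in the frame of pin0 between -0.055 and -0.047 m and angle between the z axis of plate2 and the x axis of rack, either way round below 0.14 rad) or (x of plate2 in the frame of pin1 between 0.006 and 0.02 m and y of plate2 in the frame of pin1 between -0.012 and 0.012 m and z of plate2 in the frame of pin1 between -0.055 and -0.047 m and angle between the z axis of plate2 and the x axis of rack, either way round below 0.14 rad) or (x of plate2 in the frame of pin2 between 0.006 and 0.02 m and y of plate2 in the frame of pin2 between -0.012 and 0.012 m and z of plate2 in the frame of pin2 between -0.055 and -0.047 m and angle between the z axis of plate2 and the x axis of rack, either way round below 0.14 rad) or (x of plate2 in the frame of pin3 between 0.006 and 0.02 m and y of plate2 in the frame of pin3 between -0.012 and 0.012 m and z of plate2 in the frame of pin3 between -0.055 and -0.047 m and angle between the z axis of plate2 and the x axis of rack, either way round below 0.14 rad)) and ((x of plate3 in the frame of pin0 between 0.006 and 0.02 m and y of plate3 in the frame of pin0 between -0.012 and 0.012 m and z of plate3 in the frame of pin0 between -0.055 and -0.047 m and angle between the z axis of plate3 and the x axis of rack, either way round below 0.14 rad) or (x of plate3 in the frame of pin1 between 0.006 and 0.02 m and y of plate3 in the frame of pin1 between -0.012 and 0.012 m and z of plate3 in the frame of pin1 between -0.055 and -0.047 m and angle between the z axis of plate3 and the x axis of rack, either way round below 0.14 rad) or (x of plate3 in the frame of pin2 between 0.006 and 0.02 m and y of plate3 in the frame of pin2 between -0.012 and 0.012 m and z of plate3 in the frame of pin2 between -0.055 and -0.047 m and angle between the z axis of plate3 and the x axis of rack, either way round below 0.14 rad) or (x of plate3 in the frame of pin3 between 0.006 and 0.02 m and y of plate3 in the frame of pin3 between -0.012 and 0.012 m and z of plate3 in the frame of pin3 between -0.055 and -0.047 m and angle between the z axis of plate3 and the x axis of rack, either way round below 0.14 rad)) and ((distance between clip0 and pin0 below 0.004 m and angle between the z axis of clip0 and the z axis of rack, either way round below 0.2 rad) or (distance between clip1 and pin0 below 0.004 m and angle between the z axis of clip1 and the z axis of rack, either way round below 0.2 rad) or (distance between clip2 and pin0 below 0.004 m and angle between the z axis of clip2 and the z axis of rack, either way round below 0.2 rad) or (distance between clip3 and pin0 below 0.004 m and angle between the z axis of clip3 and the z axis of rack, either way round below 0.2 rad) or (distance between clip4 and pin0 below 0.004 m and angle between the z axis of clip4 and the z axis of rack, either way round below 0.2 rad) or horizontal distance between each of plate0, plate1, plate2, plate3 and pin0 above 0.045 m) and ((distance between clip0 and pin1 below 0.004 m and angle between the z axis of clip0 and the z axis of rack, either way round below 0.2 rad) or (distance between clip1 and pin1 below 0.004 m and angle between the z axis of clip1 and the z axis of rack, either way round below 0.2 rad) or (distance between clip2 and pin1 below 0.004 m and angle between the z axis of clip2 and the z axis of rack, either way round below 0.2 rad) or (distance between clip3 and pin1 below 0.004 m and angle between the z axis of clip3 and the z axis of rack, either way round below 0.2 rad) or (distance between clip4 and pin1 below 0.004 m and angle between the z axis of clip4 and the z axis of rack, either way round below 0.2 rad) or horizontal distance between each of plate0, plate1, plate2, plate3 and pin1 above 0.045 m) and ((distance between clip0 and pin2 below 0.004 m and angle between the z axis of clip0 and the z axis of rack, either way round below 0.2 rad) or (distance between clip1 and pin2 below 0.004 m and angle between the z axis of clip1 and the z axis of rack, either way round below 0.2 rad) or (distance between clip2 and pin2 below 0.004 m and angle between the z axis of clip2 and the z axis of rack, either way round below 0.2 rad) or (distance between clip3 and pin2 below 0.004 m and angle between the z axis of clip3 and the z axis of rack, either way round below 0.2 rad) or (distance between clip4 and pin2 below 0.004 m and angle between the z axis of clip4 and the z axis of rack, either way round below 0.2 rad) or horizontal distance between each of plate0, plate1, plate2, plate3 and pin2 above 0.045 m) and ((distance between clip0 and pin3 below 0.004 m and angle between the z axis of clip0 and the z axis of rack, either way round below 0.2 rad) or (distance between clip1 and pin3 below 0.004 m and angle between the z axis of clip1 and the z axis of rack, either way round below 0.2 rad) or (distance between clip2 and pin3 below 0.004 m and angle between the z axis of clip2 and the z axis of rack, either way round below 0.2 rad) or (distance between clip3 and pin3 below 0.004 m and angle between the z axis of clip3 and the z axis of rack, either way round below 0.2 rad) or (distance between clip4 and pin3 below 0.004 m and angle between the z axis of clip4 and the z axis of rack, either way round below 0.2 rad) or horizontal distance between each of plate0, plate1, plate2, plate3 and pin3 above 0.045 m)); the robot touches nothing.
It fails at once if a bystander is pushed more than 30 mm away (distance of any of objective, dish, oil, eyepiece, dustcap, phone, driver from where it was at the start of the episode above 0.03 m).
Of plate0, plate1, plate2, plate3 only 3 to 4 are there at a start; the rules pass over those that are not, and their reading is None.
At some moment in a run one of plate0, plate1, plate2, plate3 may be knocked a few centimetres aside while the robot is not near it.
It also fails if it takes over 210 s, if anything falls off the work surface, if the arm or the gripper's body presses on something with over 40 N, if the wrist force passes 120 N, or if a joint passes its speed limit or range.

## Working session

There is one attempt and no reset: what is moved stays moved. The work goes in short steps, Python scripts to look and compute and a tool call to move; the robot and the scene stay as the last step left them, time stands still between calls to the robot, and variables do not carry over. Pictures are saved under pics/ and viewed, at most 14 in all, crops included, and the job is handed in when it is done.

Besides the shell and the picture viewer there is one more tool, called as name(argument=value, ...) on one line, values as JSON. move_arm: Moves the arm, as the interface text tells. Its arguments: {"type":"object","properties":{"steps":{"type":"array"}},"required":["steps"]}

```bash
ls; mkdir -p pics; python3 - <<'E'
from bench import *
import cv2,numpy as np
o=get_obs();print(o)
for c in("scene","top"):
    p,d=snapshot(c);cv2.imwrite(f"pics/{c}0.png",p[:,:,::-1]);np.save(f"pics/{c}0.npy",d)
    m=camera_model(c);R=cv2.Rodrigues(np.array(m["rvec"]))[0];print(c,m,-R.T@np.array(m["tvec"]))
    for t in("plate0","clip0","pin0","pin1","pin2","pin3","caddy","rack"):
        print(t,[(np.round(r["uv"]),round(r["score"],2)) for r in spot_point(c,t)])
E
```

```text
pics
{'time': 0.0, 'joint_positions': array([ 1.21890031e+00,  8.79493612e-02,  1.37225071e+00, -4.46419261e-05,
        1.68355737e+00, -1.03114338e-01]), 'qvel': array([ 7.90322895e-04, -1.30292511e-03,  5.11379970e-04, -1.37852496e-03,
        1.91040612e-05,  1.71596084e-03]), 'joint_torque': array([-5.54856724e-04, -3.40197122e+01, -3.02421999e+01,  7.16762315e-02,
        3.32945713e-02, -1.51518111e-04]), 'tool_pos': array([0.13527336, 0.53258073, 0.218309  ]), 'ee_rot': array([-3.13943479e+00, -1.78692476e-04,  2.89280581e+00]), 'wrist_force': array([-0.23056419, -0.10305099,  1.01270459]), 'wrist_torque': array([ 0.03628561, -0.00573624,  0.00244672]), 'finger_force': 0.0, 'width': 0.09379356449893755}
scene {'fx': 485.3739647010167, 'fy': 485.3739647010167, 'cx': 319.0196507868869, 'cy': 241.21385257663857, 'rvec': array([ 1.7180344 ,  2.13817451, -0.61112198]), 'tvec': array([ 0.14043373, -0.41326094,  1.57327341])} [1.17194242 0.13116057 1.12917816]
plate0 [(array([357., 236.]), 0.9), (array([303., 250.]), 0.86), (array([270., 216.]), 0.84), (array([390., 267.]), 0.69)]
c
[... 1502 characters left out ...]
rray([176., 326.]), 0.48), (array([170., 294.]), 0.43)]
pin0 [(array([378., 209.]), 0.96), (array([286., 211.]), 0.67), (array([234., 213.]), 0.62), (array([332., 211.]), 0.56)]
pin1 [(array([378., 209.]), 0.96), (array([286., 211.]), 0.67), (array([234., 213.]), 0.62), (array([332., 211.]), 0.56)]
pin2 [(array([378., 209.]), 0.96), (array([286., 211.]), 0.67), (array([234., 213.]), 0.62), (array([332., 211.]), 0.56)]
pin3 [(array([378., 209.]), 0.96), (array([286., 211.]), 0.67), (array([234., 213.]), 0.62), (array([332., 211.]), 0.56)]
caddy [(array([172., 299.]), 0.85), (array([169., 312.]), 0.15)]
rack [(array([310., 212.]), 0.89), (array([451., 292.]), 0.6), (array([169., 295.]), 0.23)]
```

View pics/top0.png

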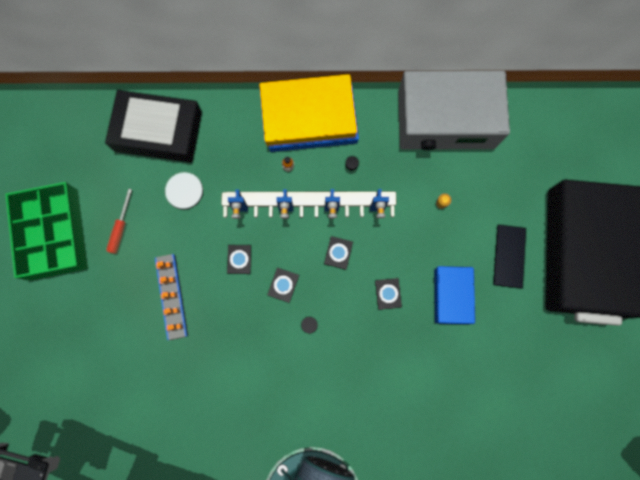

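View pics/scene0.png

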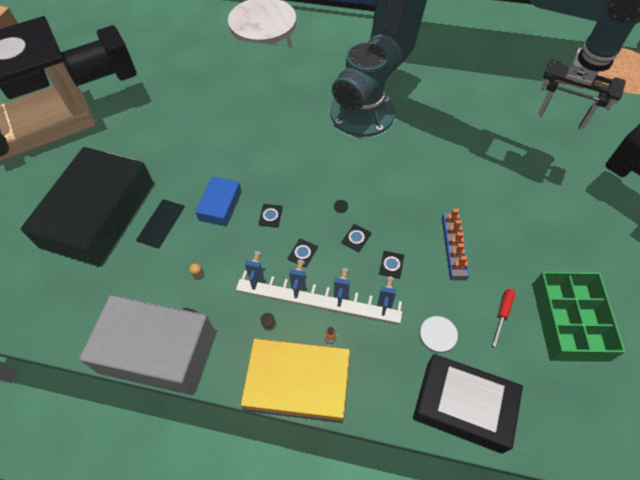

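```bash
cat > h.py <<'E'
from bench import *
import cv2,numpy as np
from scipy.spatial.transform import Rotation as Ro
def cam(c):
    m=camera_model(c);R=cv2.Rodrigues(np.array(m["rvec"]))[0];t=np.array(m["tvec"]);return m,R,t
def ray(cm,uv):
    m,R,t=cm
    x=(uv[0]-m["cx"])/m["fx"];y=(uv[1]-m["cy"])/m["fy"]
    return -R.T@t, R.T@np.array([x,y,1.])
def wray(cm,uv):
    m,R,t=cm
    x=(uv[0]-m["cx"])/m["fx"];y=(uv[1]-m["cy"])/m["fy"];r=np.hypot(x,y)+1e-12
    return -R.T@t, R.T@np.array([x/r*np.sin(r),y/r*np.sin(r),np.cos(r)])
def atz(cr,z):
    C,r=cr;return C+r*(z-C[2])/r[2]
def tri(a,b):
    (C,r),(D,s)=a,b
    r=r/np.linalg.norm(r);s=s/np.linalg.norm(s)
    k=np.linalg.lstsq(np.stack([r,-s],1),D-C,rcond=None)[0]
    p,q=C+k[0]*r,D+k[1]*s;return (p+q)/2,np.linalg.norm(p-q)
def proj(cm,P):
    m,R,t=cm;q=R@np.array(P)+t
    return np.array([m["cx"]+m["fx"]*q[0]/q[2],m["cy"]+m["fy"]*q[1]/q[2]])
E
python3 - <<'E'
from h import *
T=cam("top");S=cam("scene")
np.set_printoptions(precision=4,suppress=True)
for uv,uv2 in zip([(378,209),(332,211),(286,211),(234,213)],[(258,256),(300,264),(349,271),(390,285)]):
    print("pin",atz(ray(T,uv),.086),tri(ray(T,uv),ray(S,uv2)))
for t in("plate0",):
    for r in silhouettes("top",t):
        m=r["pixels"];ys,xs=np.nonzero(m)
        P=np.array([atz(ray(T,(x,y)),.01)[:2] for x,y in zip(xs,ys)])
        b=cv2.minAreaRect((P*1000).astype(np.float32));print("plate",round(r["score"],2),len(xs),b)
for uv in [(168,310),(163,267),(167,280),(176,326),(170,294)]: print("clip",atz(ray(T,uv),.032))
for r in silhouettes("top","caddy")[:1]:
        ys,xs=np.nonzero(r["pixels"]);P=np.array([atz(ray(T,(x,y)),.024)[:2] for x,y in zip(xs,ys)])
        print("caddy",cv2.minAreaRect((P*1000).astype(np.float32)))
E
```

```text
pin [ 0.6401 -0.1525  0.086 ] (array([ 0.6362, -0.1515,  0.1038]), np.float64(0.002045180313028281))
pin [ 0.6358 -0.0475  0.086 ] (array([ 0.6331, -0.0477,  0.0981]), np.float64(0.0011166328136782925))
pin [0.6361 0.0573 0.086 ] (array([0.631 , 0.0639, 0.1038]), np.float64(0.015288067437956509))
pin [0.6319 0.1756 0.086 ] (array([0.6333, 0.1747, 0.0803]), np.float64(0.0034120105844729926))
plate 0.79 762 ((454.2287292480469, -181.71156311035156), (61.231101989746094, 72.60385131835938), 89.79747772216797)
plate 0.7 685 ((554.0244140625, -62.96560287475586), (59.02865982055664, 70.55653381347656), 73.41697692871094)
plate 0.64 711 ((476.1852111816406, 67.1352767944336), (56.520050048828125, 71.25935363769531), 70.36245727539062)
plate 0.63 705 ((538.3801879882812, 171.83985900878906), (56.64760971069336, 69.50469970703125), 89.79821014404297)
clip [0.4163 0.3296 0.032 ]
clip [0.5157 0.3458 0.032 ]
clip [0.4853 0.3351 0.032 ]
clip [0.38   0.3096 0.032 ]
clip [0.4529 0.3266 0.032 ]
caddy ((449.73968505859375, 324.18951416015625), (196.0598907470703, 50.98417663574219), 11.4590482711792)
```

Four plates and four bays. The plates lie with their long axes roughly along x, and the caddy is on the left. I'll move the wrist camera over the work area for precise measurement.

move_arm(steps=[0,0,0.05,0.04,-0.02,0.05,1,0,0,0.1,0.09,-0.06,0.09,1,0,0,0.15,0.13,-0.1,0.1,1,0,0,0.2,0.17,-0.14,0.1,1,0,0,0.25,0.21,-0.18,0.1,1,0,0,0.25,0.24,-0.22,0.1,1,0,0,0.25,0.27,-0.26,0.1,1,0,0,0.25,0.3,-0.3,0.1,1,0,0,0.25,0.33,-0.34,0.1,1,0,0,0.25,0.34,-0.38,0.1,1,0,0,0.25,0.34,-0.41,0.1,1,0,0,0.25,0.34,-0.41,0.1,1])

```text
time: 2.2
tool_pos: [0.4764, 0.1196, 0.3193]
ee_rot: [-3.141, -0.0, 3.139]
wrist_force: [0.5, 0.4, -0.0]
width: 0.094
finger_force: 0.0
```

```bash
python3 - <<'E'
from h import *
np.set_printoptions(precision=4,suppress=True)
o=get_obs();print(o["time"],o["joint_positions"],o["tool_pos"],o["ee_rot"])
W=cam("wrist");print(W,-W[1].T@W[2])
p,d=snapshot("wrist");cv2.imwrite("pics/w1.png",p[:,:,::-1])
for t in ("pin0","plate0","clip0"):
    print(t,[(np.round(r["uv"],1),round(r["score"],2)) for r in spot_point("wrist",t)])
E
```

```text
2.2 [ 0.1312 -0.042   1.3066 -0.0011  1.8774 -1.4371] [0.4764 0.1196 0.3193] [-3.1405 -0.0002  3.1388]
({'fx': 371.64829954431775, 'fy': 371.64829954431775, 'cx': 322.47133512663953, 'cy': 242.8306241364218, 'rvec': array([-2.0793, -2.0728, -0.2801]), 'tvec': array([-0.1214, -0.513 ,  0.3601])}, array([[ 0.0034,  1.    , -0.0016],
       [ 0.9637, -0.0028,  0.267 ],
       [ 0.267 , -0.0025, -0.9637]]), array([-0.1214, -0.513 ,  0.3601])) [0.3987 0.1208 0.4838]
pin0 [(array([360.5, 343.6]), 0.82), (array([118.7, 331. ]), 0.73), (array([277.2, 340.5]), 0.69)]
plate0 [(array([187.3, 256.9]), 0.88), (array([365.1, 249.4]), 0.82), (array([282. , 204.2]), 0.63)]
clip0 [(array([485.8, 212. ]), 0.9), (array([486.6, 237.9]), 0.83), (array([472. , 131.6]), 0.74), (array([482.4, 160.7]), 0.73), (array([ 44.7, 196.2]), 0.59)]
```

View pics/w1.png

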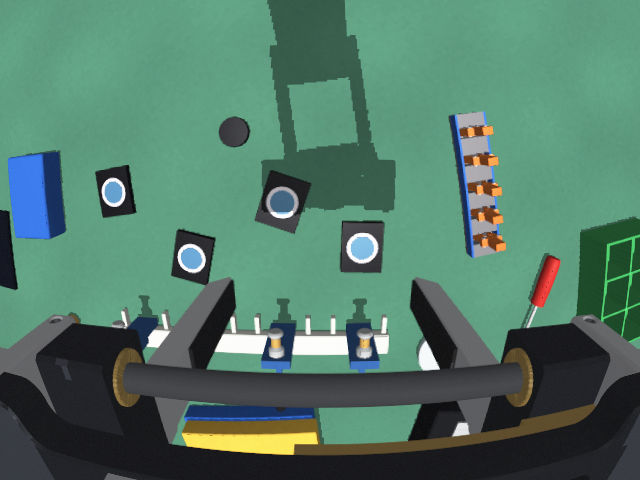

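The wrist view shows the plates at about (362,247), (282,202), (190,257) and (113,191), two pins at (363,343) and (278,343), and the clips at (470–500, 130–242). I'll take a second view shifted in -y so the points can be triangulated.

```bash
cat >> h.py <<'E'
import pickle,os
def look(tag):
    W=cam("wrist");snapshot("wrist");out={"cam":W}
    for t in ("pin0","clip0"): out[t]=[(r["uv"],r["score"]) for r in spot_point("wrist",t)]
    out["plate"]=[(r["pixels"],r["score"]) for r in silhouettes("wrist","plate0")]
    pickle.dump(out,open(f"{tag}.pkl","wb"));return out
def plates(o,z=.01):
    L=[]
    for m,s in o["plate"]:
        if s<.3: continue
        c=max(cv2.findContours(m.astype(np.uint8),cv2.RETR_EXTERNAL,cv2.CHAIN_APPROX_NONE)[0],key=len)[:,0]
        P=np.array([atz(wray(o["cam"],p),z)[:2] for p in c])*1000
        (x,y),(w,h),a=cv2.minAreaRect(P.astype(np.float32))
        if w<h: a+=90; w,h=h,w
        a=(a+90)%180-90
        L.append([x,y,w,h,a,s])
    return L
E
python3 - <<'E'
from h import *
np.set_printoptions(precision=4,suppress=True)
o=look("a")
for p in plates(o): print(np.round(p,2))
E
```

```text
[ 453.66 -177.87   72.08   62.05    4.96    0.92]
[550.16 -62.69  72.03  57.57 -14.25   0.89]
[474.28  67.52  71.13  57.29 -19.25   0.88]
[535.66 172.    72.5   57.9   -0.08   0.82]
[ 546.39 -441.26  153.97   45.36  -18.14    0.72]
```

move_arm(steps=[0,0,0,0,-0.03,0,1,0,0,0,0,-0.07,0,1,0,0,0,0,-0.11,0,1,0,0,0,0,-0.15,0,1,0,0,0,0,-0.15,0,1])

```text
time: 3.1
tool_pos: [0.4753, -0.0296, 0.3193]
ee_rot: [-3.14, -0.0, 3.138]
wrist_force: [0.5, 0.5, 0.4]
width: 0.0939
finger_force: 0.0
```

```bash
python3 - <<'E'
from h import *
np.set_printoptions(precision=4,suppress=True)
o=look("b");a=pickle.load(open("a.pkl","rb"))
for p in plates(o): print(np.round(p,2))
print([(np.round(u,1),round(s,2)) for u,s in o["pin0"]])
for k in ("pin0","clip0"):
  for u,s in a[k]:
    for v,r in o[k]:
      if min(r,s)<.25: continue
      X,e=tri(wray(a["cam"],u),wray(o["cam"],v))
      if e<.008 and 0.0<X[2]<.12: print(k,X,round(e,4),np.round(u),np.round(v),s>.5 and r>.5)
E
```

```text
[ 453.63 -179.73   71.81   60.53    5.87    0.85]
[549.93 -64.21  73.22  57.34 -15.37   0.67]
[535.6  169.86  71.15  59.37  -1.09   0.6 ]
[(array([224., 339.]), 0.92), (array([477.4, 335.6]), 0.85), (array([396.6, 342.7]), 0.79), (array([309.2, 340.2]), 0.65)]
pin0 [0.6303 0.1677 0.0956] 0.0036 [359. 344.] [477. 336.] True
pin0 [0.6379 0.0629 0.0848] 0.0008 [274. 343.] [397. 343.] True
clip0 [0.3777 0.3089 0.0356] 0.0021 [470. 133.] [566. 141.] True
clip0 [0.4469 0.3229 0.0444] 0.0036 [480. 189.] [574. 191.] True
clip0 [0.5189 0.3449 0.0234] 0.0016 [484. 239.] [571. 238.] True
clip0 [0.4834 0.3346 0.0351] 0.0014 [483. 214.] [573. 217.] True
clip0 [0.4128 0.3165 0.037 ] 0.0041 [475. 161.] [570. 166.] True
```

```bash
python3 - <<'E'
from h import *
np.set_printoptions(precision=4,suppress=True)
a=pickle.load(open("a.pkl","rb"));b=pickle.load(open("b.pkl","rb"))
T=cam("top");S=cam("scene")
M=[]
for o in(a,b):
    for u,s in o["pin0"]:
        if s>.4:M.append(atz(wray(o["cam"],u),.086)[:2])
for uv in [(378,209),(332,211),(286,211),(234,213)]: M.append(atz(ray(T,uv),.086)[:2])
for uv in [(258,256),(300,264),(349,271),(390,285)]: M.append(atz(ray(S,uv),.086)[:2])
M=np.array(M)
from scipy.optimize import least_squares
Y=np.array([.165,.055,-.055,-.165])
def f(p,i=False):
    c,s=np.cos(p[2]),np.sin(p[2])
    Q=np.array([[p[0]-s*y-c*.019,p[1]+c*y-s*.019] for y in Y])
    D=M[:,None]-Q; k=np.argmin((D**2).sum(2),1);r=D[np.arange(len(M)),k]
    if i: print(np.c_[M,r,k]);print("pins",Q)
    return r.ravel()
r=least_squares(f,[.655,.007,.01],loss="soft_l1",f_scale=.002);print(r.x);f(r.x,True)
C=np.array([[.3777,.3089],[.4128,.3165],[.4469,.3229],[.4834,.3346],[.5189,.3449]])
for o in(a,b):
    for u,s in o["clip0"]:
        if s>.3: print("clip",atz(wray(o["cam"],u),.032),s)
E
```

```text
[ 0.6532  0.0078 -0.0096]
[[ 0.6382  0.169   0.0024 -0.0041  0.    ]
 [ 0.6367  0.0631  0.002   0.0001  1.    ]
 [ 0.6331 -0.154   0.0005  0.003   3.    ]
 [ 0.6339  0.172  -0.0019 -0.001   0.    ]
 [ 0.6376  0.0627  0.0029 -0.0003  1.    ]
 [ 0.6319 -0.0463 -0.0018  0.0007  2.    ]
 [ 0.6401 -0.1525  0.0074  0.0045  3.    ]
 [ 0.6358 -0.0475  0.0021 -0.0006  2.    ]
 [ 0.6361  0.0573  0.0014 -0.0057  1.    ]
 [ 0.6319  0.1756 -0.004   0.0026  0.    ]
 [ 0.6271 -0.1574 -0.0056 -0.0005  3.    ]
 [ 0.6269 -0.0504 -0.0068 -0.0034  2.    ]
 [ 0.6204  0.0704 -0.0144  0.0074  1.    ]
 [ 0.6366  0.1728  0.0008 -0.0002  0.    ]]
pins [[ 0.6358  0.173 ]
 [ 0.6348  0.063 ]
 [ 0.6337 -0.047 ]
 [ 0.6326 -0.157 ]]
clip [0.3786 0.3104 0.032 ] 0.88
clip [0.4502 0.3287 0.032 ] 0.87
clip [0.5175 0.3408 0.032 ] 0.79
clip [0.4832 0.336  0.032 ] 0.78
clip [0.4151 0.3188 0.032 ] 0.63
clip [0.4464 0.3326 0.032 ] 0.8
clip [0.5159 0.3377 0.032 ] 0.8
clip [ 0.4486 -0.1721  0.032 ] 0.61
clip [ 0.5408 -0.0693  0.032 ] 0.59
clip [0.4109 0.3202 0.032 ] 0.56
clip [0.4847 0.3372 0.032 ] 0.55
clip [0.3765 0.3116 0.032 ] 0.54
```

Rack origin is about (0.653, 0.008) with yaw near 0. Plan for each plate:

1. Tilt the tool 45° forward and grip the plate's near end.
2. Lift it and roll 180° about the tool axis, so the plate hangs vertical.
3. Set it down at the fence.

Plate 1 (y +0.171) goes first.

move_arm(steps=[0,-0.1,0,0,0.025,-0.025,0.8,0,-0.2,0,0,0.05,-0.05,0.8,0,-0.3,0,0,0.08,-0.07,0.8,0,-0.4,0,0,0.11,-0.1,0.8,0,-0.5,0,0,0.14,-0.13,0.8,0,-0.6,0,-0.01,0.17,-0.16,0.8,0,-0.7,0,-0.01,0.19,-0.18,0.8,0,-0.785,0,-0.02,0.2,-0.2,0.8,0,-0.785,0,-0.02,0.2,-0.2,0.8,0,-0.785,0,-0.02,0.2,-0.2,0.8])

```text
time: 4.3
tool_pos: [0.4547, 0.1746, 0.1196]
ee_rot: [-3.14, 0.784, -3.135]
wrist_force: [0.4, 0.1, 1.1]
width: 0.0753
finger_force: 0.0
```

```bash
python3 - <<'E'
from h import *
np.set_printoptions(precision=4,suppress=True)
o=get_obs();print(o["time"],o["joint_positions"],o["tool_pos"],o["ee_rot"])
o=look("c")
for p in plates(o): print(np.round(p,2))
E
```

```text
4.3 [ 0.4698 -0.456   2.2263 -0.5083  0.7098 -0.8307] [0.4547 0.1746 0.1196] [-3.1397  0.7837 -3.1351]
[469.59  69.67  79.78  56.65 -19.13   0.88]
[544.14 -58.25  85.09  63.41 -14.49   0.8 ]
[530.19 172.03  83.13  55.97  -0.74   0.56]
[548.6  382.59 146.92  31.93  40.72   0.32]
```

move_arm(steps=[0,0,0,0.01,-0.003,-0.035,0.8,0,0,0,0.017,-0.003,-0.066,0.8,0,0,0,0.03,-0.003,-0.08,0.8,0,0,0,0.042,-0.003,-0.092,0.8,0,0,0,0.051,-0.003,-0.101,0.8,0,0,0,0.051,-0.003,-0.101,0.8,0,0,0,0.051,-0.003,-0.101,0.5,0,0,0,0.051,-0.003,-0.101,0.5,0,0,0,0.051,-0.003,-0.101,0.5])

```text
time: 5.4
tool_pos: [0.5071, 0.1704, 0.02]
ee_rot: [3.141, 0.787, -3.141]
wrist_force: [1.9, -0.0, 0.5]
width: 0.0549
finger_force: 30.1
```

```bash
python3 - <<'E'
from h import *
np.set_printoptions(precision=4,suppress=True)
o=get_obs();print(o["time"],o["joint_positions"],o["tool_pos"],o["ee_rot"],o["width"],o["finger_force"],o["wrist_force"])
p,d=snapshot("wrist");cv2.imwrite("pics/w2.png",p[:,:,::-1])
E
```

```text
5.4 [ 0.3855 -0.1522  2.2512 -0.7616  0.3951 -0.5707] [0.5071 0.1704 0.02  ] [ 3.1411  0.7873 -3.141 ] 0.05486388964800266 30.09159564971924 [ 1.9086 -0.0042  0.5377]
```

View pics/w2.png

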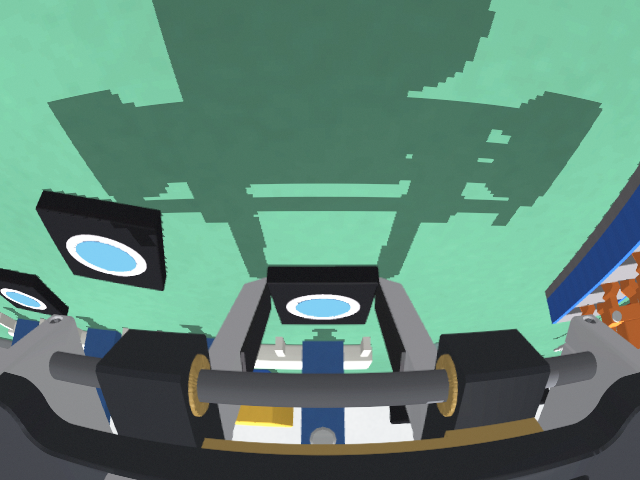

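The plate is gripped by its near end, with width 55 mm and force 30 N. The tips sit about 3 mm high, so I'll regrip slightly lower, then lift.

move_arm(steps=[0,0,0,0,0,0,0.68,0,0,0,0,0,-0.003,0.68,0,0,0,0,0,-0.003,0.5,0,0,0,0,0,-0.003,0.5,0,0,0,0,0,-0.003,0.5,0,0,0,0,0,0.02,0.5,0,0,0,-0.01,0,0.06,0.5,0,0,0,-0.02,0,0.1,0.5,0,0,0,-0.03,0,0.14,0.5,0,0,0,-0.03,0,0.17,0.5,0,0,0,-0.03,0,0.18,0.5])

```text
time: 6.55
tool_pos: [0.4771, 0.1706, 0.2025]
ee_rot: [3.139, 0.79, 3.141]
wrist_force: [0.7, 0.2, -0.4]
width: 0.0557
finger_force: 30.0
```

move_arm(steps=[0.101,0,-0.101,0,0,0,0.5,0.202,0,-0.202,0,0,0,0.5,0.303,0,-0.303,0,0,0,0.5,0.404,0,-0.404,0,0,0,0.5,0.505,0,-0.505,0,0,0,0.5,0.606,0,-0.606,0,0,0,0.5,0.707,0,-0.707,0,0,0,0.5,0.808,0,-0.808,0,0,0,0.5,0.909,0,-0.909,0,0,0,0.5,1.01,0,-1.01,0,0,0,0.5,1.111,0,-1.111,0,0,0,0.5,1.111,0,-1.111,0,0,0,0.5])

```text
time: 7.75
tool_pos: [0.4754, 0.1695, 0.1949]
ee_rot: [2.362, 0.002, 1.571]
wrist_force: [0.1, -0.5, -1.2]
width: 0.0555
finger_force: 30.0
```

```bash
python3 - <<'E'
from h import *
np.set_printoptions(precision=4,suppress=True)
o=get_obs();print(o["time"],o["joint_positions"],o["tool_pos"],o["ee_rot"],o["width"],o["finger_force"],o["wrist_force"])
print(Ro.from_euler("xyz",o["ee_rot"]).as_matrix())
E
```

```text
7.75 [ 0.4245 -0.4843  2.0852 -0.3985  0.8482  0.5807] [0.4754 0.1695 0.1949] [2.3616 0.0024 1.5711] 0.05554628494776424 29.998328983783722 [ 0.145  -0.4751 -1.223 ]
[[-0.0003  0.7109  0.7033]
 [ 1.      0.0019 -0.0015]
 [-0.0024  0.7033 -0.7109]]
```

move_arm(steps=[0.101,0,-0.101,0,0,0,0.5,0.202,0,-0.202,0,0,0,0.5,0.303,0,-0.303,0.01,0,0,0.5,0.404,0,-0.404,0.02,0,0,0.5,0.505,0,-0.505,0.03,0,0,0.5,0.606,0,-0.606,0.04,0,0,0.5,0.707,0,-0.707,0.05,0,-0.02,0.5,0.808,0,-0.808,0.06,0,-0.04,0.5,0.909,0,-0.909,0.07,0,-0.06,0.5,1.01,0,-1.01,0.08,0,-0.08,0.5,1.111,0,-1.111,0.09,0,-0.1,0.5,1.111,0,-1.111,0.09,0,-0.1,0.5])

```text
time: 8.95
tool_pos: [0.5639, 0.1686, 0.0919]
ee_rot: [3.133, -0.775, 0.007]
wrist_force: [-0.4, -0.4, -1.8]
width: 0.0557
finger_force: 30.0
```

```bash
python3 - <<'E'
from h import *
np.set_printoptions(precision=4,suppress=True)
o=get_obs();print(o["time"],o["joint_positions"],o["tool_pos"],o["ee_rot"],o["width"],o["finger_force"],o["wrist_force"])
print(Ro.from_euler("xyz",o["ee_rot"]).as_matrix())
p,d=snapshot("wrist");cv2.imwrite("pics/w3.png",p[:,:,::-1])
W=cam("wrist")
for t in ("pin0",):
    for r in spot_point("wrist",t): print(t,np.round(r["uv"]),round(r["score"],2),atz(wray(W,r["uv"]),.086))
E
```

```text
8.95 [ 0.3235 -0.1592  2.0744 -0.4665  0.5262  2.2119] [0.5639 0.1686 0.0919] [ 3.1333 -0.7752  0.0068] 0.05566892375720556 29.99909609556198 [-0.4004 -0.3946 -1.7993]
[[ 0.7142  0.001   0.6999]
 [ 0.0049 -1.     -0.0036]
 [ 0.6999  0.0059 -0.7142]]
pin0 [612. 205.] 0.91 [ 0.6393 -0.052   0.086 ]
pin0 [495. 198.] 0.67 [0.638  0.0576 0.086 ]
pin0 [319. 194.] 0.61 [0.6378 0.1722 0.086 ]
```

View pics/w3.png

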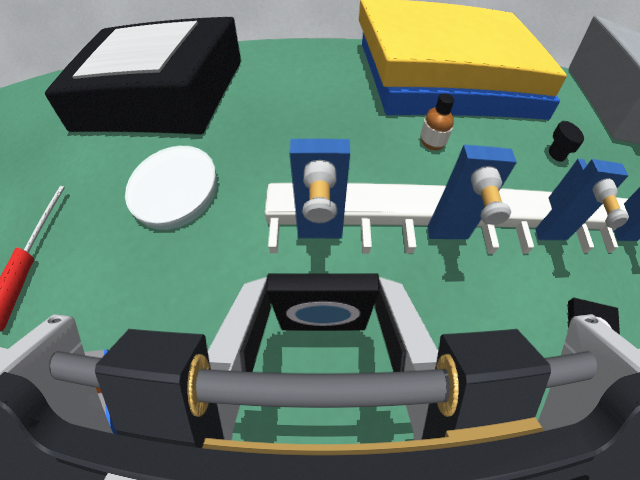

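The plate hangs upright. Pin 1 shows at (319,194), which gives (0.638, 0.172). I'll lower it and slide it in toward the fence.

move_arm(steps=[0,0,0,0.01,0.004,-0.01,0.5,0,0,0,0.02,0.004,-0.02,0.5,0,0,0,0.03,0.004,-0.025,0.5,0,0,0,0.045,0.004,-0.025,0.5,0,0,0,0.06,0.004,-0.025,0.5,0,0,0,0.066,0.004,-0.025,0.5,0,0,0,0.066,0.004,-0.025,0.5])

```text
time: 9.75
tool_pos: [0.6321, 0.1736, 0.0723]
ee_rot: [3.139, -0.783, 0.002]
wrist_force: [3.1, -1.2, -6.9]
width: 0.0553
finger_force: 30.0
```

move_arm(steps=[0,0,0,0,0,-0.002,0.5,0,0,0,0,0,-0.004,0.5,0,0,0,0,0,-0.004,0.5])

```text
time: 10.05
tool_pos: [0.6328, 0.1744, 0.0706]
ee_rot: [3.141, -0.788, 0.001]
wrist_force: [0.1, 0.0, -0.2]
width: 0.0557
finger_force: 30.0
```

move_arm(steps=[0,0,0,0.003,0,0,0.5,0,0,0,0.006,0,0,0.5,0,0,0,0.009,0,0,0.5,0,0,0,0.009,0,0,0.5])

```text
time: 10.45
tool_pos: [0.6391, 0.1743, 0.0687]
ee_rot: [3.14, -0.782, 0.0]
wrist_force: [-20.3, 0.2, 10.7]
width: 0.0556
finger_force: 30.0
```

```bash
python3 - <<'E'
from h import *
p,d=snapshot("wrist");q,d=snapshot("scene")
a=cv2.resize(p[120:340,200:440],None,fx=2,fy=2);b=cv2.resize(q[235:320,340:430],None,fx=4,fy=4)
im=np.zeros((440,480+360,3),np.uint8);im[:,:480]=a;im[:340,480:]=b
cv2.imwrite("pics/c4.png",cv2.resize(im[:,:,::-1],(800,419)))
E
```

```text
(no output)
```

View pics/c4.png

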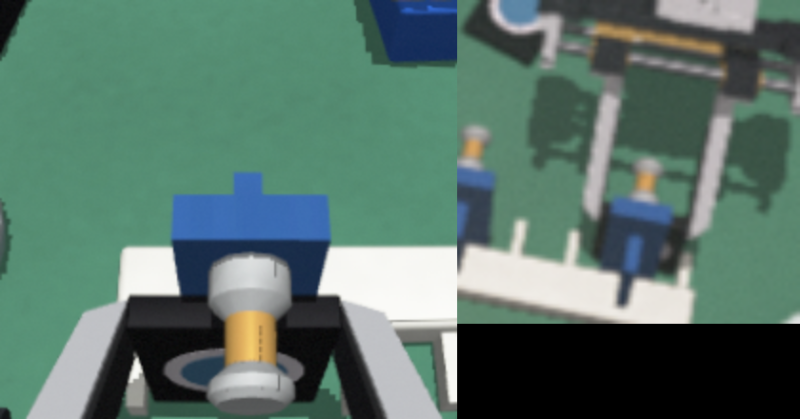

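move_arm(steps=[0,0,0,-0.006,0,0,0.5,0,0,0,-0.006,0,0,0.5,0,0,0,-0.006,0,-0.003,0.5,0,0,0,-0.006,0,-0.003,0.5])

```text
time: 10.95
tool_pos: [0.6356, 0.1739, 0.0661]
ee_rot: [3.141, -0.785, 0.001]
wrist_force: [-0.8, -0.3, -0.9]
width: 0.0555
finger_force: 30.0
```

```bash
python3 - <<'E'
from h import *
np.set_printoptions(precision=4,suppress=True)
o=get_obs();print(o["tool_pos"],o["ee_rot"],o["wrist_force"])
W=cam("wrist");p,d=snapshot("wrist")
# world height of plate top-edge from depth along column 300 & others
m,R,t=W
for u in(290,345):
  for v in range(255,325,5):
    z=d[v,u]; C,r=wray(W,(u,v)); rc=R@r
    X=C+r*(z/rc[2]); print(u,v,X,p[v,u])
E
```

```text
[0.6356 0.1739 0.0661] [ 3.1408 -0.7853  0.0005] [-0.8414 -0.3234 -0.8725]
290 255 [0.6886 0.1962 0.0177] [244 245 240]
290 260 [0.6851 0.1961 0.0172] [245 245 241]
290 265 [0.6813 0.1959 0.0175] [245 246 241]
290 270 [0.6774 0.1957 0.0181] [247 247 243]
290 275 [0.6506 0.1907 0.069 ] [65 65 65]
290 280 [0.6474 0.1906 0.0699] [38 36 40]
290 285 [0.645  0.1905 0.0693] [46 43 47]
290 290 [0.6424 0.1904 0.0692] [49 49 54]
290 295 [0.6414 0.1907 0.065 ] [12 14 13]
290 300 [0.6413 0.1912 0.0583] [11 10  9]
290 305 [0.6407 0.1917 0.0522] [4 5 7]
290 310 [0.6411 0.1924 0.043 ] [106 103 107]
290 315 [0.6412 0.1932 0.0341] [103  99 103]
290 320 [0.6411 0.1939 0.0247] [23 23 22]
345 255 [0.65   0.1646 0.0915] [177 179 181]
345 260 [0.6473 0.1647 0.092 ] [154 156 157]
345 265 [0.645  0.1648 0.0918] [147 150 150]
345 270 [0.6434 0.1647 0.0901] [133 134 135]
345 275 [0.6423 0.1646 0.0871] [100 101 103]
345 280 [0.6476 0.1635 0.0696] [19 20 21]
345 285 [0.6452 0.1635 0.0689] [18 18 20]
345 290 [0.6421 0.1637 0.0701] [25 22 22]
345 295 [0.6413 0.1634 0.0655] [13 13 11]
345 300 [0.6409 0.1631 0.0593] [21 19 13]
345 305 [0.6265 0.1653 0.0918] [134 134 134]
345 310 [0.6239 0.1654 0.0928] [112 114 115]
345 315 [0.6218 0.1654 0.0925] [115 117 117]
345 320 [0.6205 0.1653 0.0899] [103 104 104]
```

The wrist depth shows the plate top at z = 69.5 mm, its face vertical at x = 0.641, standing on the table with a gap of about 3.5 mm. I'll push it on, release and retreat.

move_arm(steps=[0,0,0,0.002,0,0,0.5,0,0,0,0.004,0,0,0.5,0,0,0,0.004,0,0,0.5,0,0,0,0.003,0,0,0.63,0,0,0,0.003,0,0,0.72,0,0,0,0.003,0,0,0.72,0,0,0,-0.017,0,0.02,0.72,0,0,0,-0.042,0,0.045,0.72,0,0,0,-0.07,0,0.075,0.72,0,0,0,-0.1,0,0.105,0.72,0,0,0,-0.1,0,0.105,0.72])

```text
time: 12.1
tool_pos: [0.5361, 0.1755, 0.1792]
ee_rot: [-3.136, -0.797, -0.002]
wrist_force: [-0.3, -0.3, 0.0]
width: 0.0677
finger_force: 0.0
```

```bash
cat >> h.py <<'E'
def cloud(c="wrist"):
    W=cam(c);p,d=snapshot(c);m,R,t=W
    v,u=np.mgrid[0:480,0:640];x=(u-m["cx"])/m["fx"];y=(v-m["cy"])/m["fy"]
    if c=="wrist":
        r=np.hypot(x,y)+1e-9;k=np.tan(np.minimum(r,1.5))/r;x,y=x*k,y*k
    X=(np.stack([x*d,y*d,d],-1)-t)@R
    X[d<=0]=np.nan
    return p,X
E
python3 - <<'E'
from h import *
np.set_printoptions(precision=4,suppress=True)
o=get_obs();print(o["tool_pos"],o["ee_rot"],o["joint_positions"],o["wrist_force"])
p,X=cloud();cv2.imwrite("pics/w5.png",p[:,:,::-1])
dark=p.max(2)<70
def box(a,b,c,e,f,g,k=True): return k&(X[...,0]>a)&(X[...,0]<b)&(X[...,1]>c)&(X[...,1]<e)&(X[...,2]>f)&(X[...,2]<g)
b=box(.60,.66,.13,.21,.02,.075,dark)
Q=X[b];print(len(Q),Q.min(0),Q.max(0));F=Q[Q[:,2]<.06]
A=np.c_[F[:,1:],np.ones(len(F))];print("face x=",np.linalg.lstsq(A,F[:,0],rcond=None)[0], np.median(Q[Q[:,2]>.066],0))
# fence tops
blue=(p[...,2]>p[...,0]+40)
for y in(.172,.0625,-.048,-.158):
    B=X[box(.64,.69,y-.03,y+.03,.05,.115,blue)]
    if len(B)>20: print("fence",y,len(B),np.percentile(B,[2,98],axis=0))
E
```

```text
[0.5361 0.1755 0.1792] [-3.1359 -0.7975 -0.002 ] [ 0.3667 -0.3289  2.0267 -0.3936  0.7187  2.1369] [-0.3145 -0.3016  0.006 ]
1075 [0.6433 0.1467 0.02  ] [0.6548 0.2024 0.0713]
face x= [0.0016 0.005  0.644 ] [0.6477 0.1816 0.0689]
fence 0.172 1087 [[0.6468 0.1538 0.0713]
 [0.6668 0.188  0.1022]]
fence 0.0625 1308 [[0.6483 0.0441 0.0517]
 [0.6664 0.0793 0.1021]]
fence -0.048 1256 [[ 0.6489 -0.065   0.051 ]
 [ 0.6885 -0.0303  0.1021]]
fence -0.158 1034 [[ 0.6505 -0.174   0.0507]
 [ 0.688  -0.1396  0.1021]]
```

View pics/w5.png

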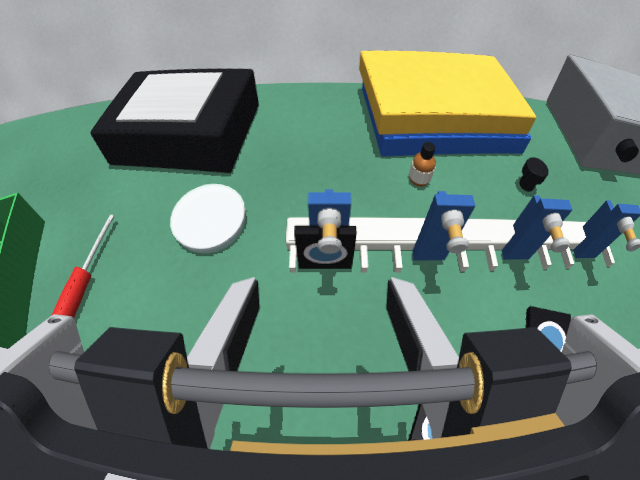

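Plate 1 stands flat against its fence at (300–355, 228–270), y = 0.1745 against bay centre 0.171. For plate 2 I'll unroll the wrist while travelling to it.

move_arm(steps=[-0.101,0,0.101,-0.01,-0.005,0,0.8,-0.202,0,0.202,-0.02,-0.01,0,0.8,-0.303,0,0.303,-0.03,-0.02,0,0.8,-0.404,0,0.404,-0.04,-0.03,0,0.8,-0.505,0,0.505,-0.05,-0.04,0,0.8,-0.606,0,0.606,-0.06,-0.05,0,0.8,-0.707,0,0.707,-0.07,-0.06,0,0.8,-0.808,0,0.808,-0.08,-0.07,0,0.8,-0.909,0,0.909,-0.09,-0.08,0,0.8,-1.01,0,1.01,-0.1,-0.09,0,0.8,-1.111,0,1.111,-0.11,-0.095,0,0.8])

```text
time: 13.25
tool_pos: [0.4264, 0.0785, 0.1693]
ee_rot: [2.36, 0.005, 1.574]
wrist_force: [0.3, 0.2, 0.4]
width: 0.0754
finger_force: 0.0
```

move_arm(steps=[-0.101,0,0.101,0,0,0,0.8,-0.202,0,0.202,0,0,0,0.8,-0.303,0,0.303,0,0,0,0.8,-0.404,0,0.404,0,0,-0.01,0.8,-0.505,0,0.505,0,0,-0.02,0.8,-0.606,0,0.606,0,0,-0.03,0.8,-0.707,0,0.707,0,0,-0.04,0.8,-0.808,0,0.808,0,0,-0.05,0.8,-0.909,0,0.909,0,0,-0.06,0.8,-1.01,0,1.01,0,0,-0.06,0.8,-1.111,0,1.111,0,0,-0.06,0.8])

```text
time: 14.35
tool_pos: [0.4263, 0.0791, 0.1086]
ee_rot: [-3.133, 0.781, -3.132]
wrist_force: [-0.2, 0.2, 0.2]
width: 0.0752
finger_force: 0.0
```

move_arm(steps=[0,0,-0.12,-0.01,0.01,0,0.8,0,0,-0.24,-0.015,0.015,0,0.8,0,0,-0.34,-0.02,0.02,0,0.8,0,0,-0.34,-0.02,0.02,0,0.8,0,0,-0.34,-0.02,0.02,0,0.8])

```text
time: 14.85
tool_pos: [0.4067, 0.1002, 0.1098]
ee_rot: [-3.136, 0.785, 2.804]
wrist_force: [-0.4, -0.5, -0.6]
width: 0.0751
finger_force: 0.0
```

```bash
cat >> h.py <<'E'
def st():
    np.set_printoptions(precision=4,suppress=True)
    o=get_obs();print("t",o["time"],"q",o["joint_positions"],"p",o["tool_pos"],o["ee_rot"],"d",Ro.from_euler("xyz",o["ee_rot"]).as_matrix()[:,2],"y",Ro.from_euler("xyz",o["ee_rot"]).as_matrix()[:,1],"F",o["wrist_force"],o["width"]);return o
def plate_flat():
    "flat plates from depth: top surface points at z~.01 within silhouettes"
    p,X=cloud()
    for r in silhouettes("wrist","plate0"):
        if r["score"]<.3: continue
        Q=X[r["pixels"]];Q=Q[np.isfinite(Q[:,0])]
        Q=Q[(Q[:,2]>.006)&(Q[:,2]<.014)]
        if len(Q)<100: continue
        (x,y),(w,h),a=cv2.minAreaRect((Q[:,:2]*1000).astype(np.float32))
        if w<h: a+=90;w,h=h,w
        print("flat",np.round([x,y,w,h,(a+90)%180-90,np.median(Q[:,2])*1000,r["score"]],2))
    return p,X
E
python3 - <<'E'
from h import *
st();p,X=plate_flat()
E
```

```text
t 14.85 q [ 0.557  -0.5121  2.2786 -0.7384  0.9672 -0.3693] p [0.4067 0.1002 0.1098] [-3.1365  0.7847  2.8043] d [ 0.6651 -0.2387 -0.7076] y [ 0.3344  0.9424 -0.0036] F [-0.3759 -0.5015 -0.6234] 0.07510324023218934
flat [473.97  67.46  70.89  56.56 -19.48   9.35   0.87]
flat [ 453.23 -180.17   71.3    57.9     4.91    9.43    0.82]
flat [551.11 -63.83  71.97  56.46 -14.25   9.31   0.62]
flat [646.29 179.22  61.89  20.64  68.91   9.97   0.58]
```

move_arm(steps=[0,0,0,0.007,-0.007,-0.035,0.8,0,0,0,0.014,-0.014,-0.066,0.8,0,0,0,0.027,-0.018,-0.08,0.8,0,0,0,0.041,-0.023,-0.094,0.8,0,0,0,0.041,-0.023,-0.096,0.8,0,0,0,0.041,-0.023,-0.096,0.72,0,0,0,0.041,-0.023,-0.096,0.5,0,0,0,0.041,-0.023,-0.096,0.5,0,0,0,0.041,-0.023,-0.096,0.5])

```text
time: 15.85
tool_pos: [0.4483, 0.0764, 0.0159]
ee_rot: [-3.14, 0.787, 2.803]
wrist_force: [2.0, -1.7, 3.6]
width: 0.0554
finger_force: 32.9
```

```bash
python3 - <<'E'
from h import *
st();plate_flat()
E
```

```text
t 15.85 q [ 0.4    -0.2718  2.3516 -0.9221  0.6431 -0.1865] p [0.4483 0.0764 0.0159] [-3.1397  0.7865  2.8032] d [ 0.6672 -0.2367 -0.7063] y [ 0.3332  0.9429 -0.0013] F [ 1.9642 -1.6988  3.558 ] 0.05536007317522121
flat [ 452.61 -180.56   70.54   58.76    4.25    9.24    0.89]
flat [474.03  67.86  70.63  55.81 -19.47   9.29   0.83]
flat [679.83 335.48  62.5   16.31  40.84  10.88   0.61]
```

move_arm(steps=[0,0,0,0,0,0.03,0.5,0,0,0,0,0,0.07,0.5,0,0,0.12,0,0,0.11,0.5,0,0,0.24,0,-0.005,0.15,0.5,0,0,0.34,0,-0.01,0.17,0.5,0,0,0.34,0.01,-0.012,0.175,0.5,0,0,0.34,0.01,-0.012,0.175,0.5])

```text
time: 16.65
tool_pos: [0.4563, 0.0653, 0.1879]
ee_rot: [-3.141, 0.781, -3.137]
wrist_force: [-0.4, -0.1, -2.2]
width: 0.0555
finger_force: 30.0
```

move_arm(steps=[0.101,0,-0.101,0,0,0,0.5,0.202,0,-0.202,0,0,0,0.5,0.303,0,-0.303,0,0,0,0.5,0.404,0,-0.404,0,0,0,0.5,0.505,0,-0.505,0,0,0,0.5,0.606,0,-0.606,0,0,0,0.5,0.707,0,-0.707,0,0,0,0.5,0.808,0,-0.808,0,0,0,0.5,0.909,0,-0.909,0,0,0,0.5,1.01,0,-1.01,0,0,0,0.5,1.111,0,-1.111,0,0,0,0.5])

```text
time: 17.75
tool_pos: [0.4561, 0.0652, 0.1865]
ee_rot: [2.363, -0.005, 1.568]
wrist_force: [0.1, -0.3, -1.9]
width: 0.0554
finger_force: 30.0
```

move_arm(steps=[0.101,0,-0.101,0.01,0,0,0.5,0.202,0,-0.202,0.02,0,0,0.5,0.303,0,-0.303,0.03,0,0,0.5,0.404,0,-0.404,0.04,0,0,0.5,0.505,0,-0.505,0.05,0,0,0.5,0.606,0,-0.606,0.06,0,0,0.5,0.707,0,-0.707,0.07,0,-0.02,0.5,0.808,0,-0.808,0.08,0,-0.04,0.5,0.909,0,-0.909,0.09,0,-0.06,0.5,1.01,0,-1.01,0.1,0,-0.08,0.5,1.111,0,-1.111,0.1,0,-0.1,0.5,1.111,0,-1.111,0.1,0,-0.1,0.5])

```text
time: 18.95
tool_pos: [0.5531, 0.0648, 0.0821]
ee_rot: [-3.141, -0.771, 0.0]
wrist_force: [-0.6, -0.3, -3.1]
width: 0.0554
finger_force: 30.0
```

```bash
cat >> h.py <<'E'
def stand(X,p,y):
    b=(p.max(2)<75)&(X[...,0]>.53)&(X[...,0]<.66)&(abs(X[...,1]-y)<.04)&(X[...,2]>.015)&(X[...,2]<.13)
    Q=X[b]
    if len(Q)<50: print("none",y,len(Q));return
    T=np.percentile(Q[:,2],98)
    F=Q[(Q[:,2]<T-.006)&(Q[:,2]>.02)]
    A=np.c_[F[:,1:]-[y,.035],np.ones(len(F))]
    w=np.ones(len(F),bool)
    for _ in range(5):
        k=np.linalg.lstsq(A[w],F[w,0],rcond=None)[0];w=abs(A@k-F[:,0])<.003
    print("stand top z",round(T,4),"y",np.percentile(F[w][:,1],[1,99]),"zmin",F[w][:,2].min(),"face slope y,z,x",k,w.sum())
E
python3 - <<'E'
from h import *
st();p,X=cloud();stand(X,p,.0625);stand(X,p,.172)
E
```

```text
t 18.95 q [ 0.0246 -0.2638  2.1764 -0.0364  0.4587  1.6208] p [0.5531 0.0648 0.0821] [-3.1408 -0.7707  0.0003] d [ 0.6966  0.0011 -0.7175] y [ 0.0009 -1.     -0.0006] F [-0.5634 -0.333  -3.1255] 0.055368584088853874
stand top z 0.1108 y [0.0377 0.0933] zmin 0.020014013149775047 face slope y,z,x [0.0003 0.0326 0.5581] 3386
stand top z 0.0914 y [0.1463 0.2014] zmin 0.02006416207987727 face slope y,z,x [0.002  0.0156 0.6447] 1327
```

move_arm(steps=[0,-0.01,0,0.013,-0.003,-0.005,0.5,0,-0.02,0,0.026,-0.003,-0.01,0.5,0,-0.02,0,0.036,-0.003,-0.014,0.5,0,-0.02,0,0.036,-0.003,-0.014,0.5,0,-0.02,0,0.036,-0.003,-0.014,0.5])

```text
time: 19.5
tool_pos: [0.5936, 0.0618, 0.0768]
ee_rot: [3.141, -0.805, 0.003]
wrist_force: [-0.3, -0.2, -1.1]
width: 0.0555
finger_force: 30.0
```

```bash
python3 - <<'E'
from h import *
st();p,X=cloud();stand(X,p,.0625)
# plate top band between fingers
b=(p.max(2)<75)&(abs(X[...,1]-.062)<.02)&(X[...,0]>.56)&(X[...,0]<.625)&(X[...,2]>.055)&(X[...,2]<.1)
print(np.percentile(X[b][:,2],[50,90,99]),np.percentile(X[b][:,0],[1,50,99]))
E
```

```text
t 19.5 q [ 0.0139 -0.1573  2.1249 -0.0253  0.3688  1.6022] p [0.5936 0.0618 0.0768] [ 3.1406 -0.8054  0.0026] d [ 0.7211  0.0009 -0.6929] y [ 0.0019 -1.      0.0007] F [-0.3346 -0.229  -1.0519] 0.05547196356061023
stand top z 0.1178 y [0.0346 0.0903] zmin 0.02002094390706865 face slope y,z,x [-0.001  -0.0149  0.6003] 3092
[0.082  0.0831 0.0838] [0.5991 0.6009 0.609 ]
```

move_arm(steps=[0,0.005,0,0,0,-0.006,0.5,0,0.01,0,0,0,-0.011,0.5,0,0.01,0,0,0,-0.011,0.5,0,0.01,0,0,0,-0.011,0.5])

```text
time: 19.95
tool_pos: [0.5935, 0.0616, 0.0649]
ee_rot: [-3.141, -0.795, 0.001]
wrist_force: [0.1, -0.8, -1.5]
width: 0.0554
finger_force: 30.0
```

move_arm(steps=[0,0,0,0.008,0,0,0.5,0,0,0,0.016,0,0,0.5,0,0,0,0.024,0,0,0.5,0,0,0,0.032,0,0,0.5,0,0,0,0.04,0,0,0.5,0,0,0,0.04,0,0,0.5])

```text
time: 20.55
tool_pos: [0.6351, 0.0616, 0.0657]
ee_rot: [-3.141, -0.796, 0.0]
wrist_force: [0.2, 0.2, -0.9]
width: 0.0555
finger_force: 30.0
```

```bash
cat >> h.py <<'E'
def top(X,p,y,xa,xb):
    b=(p.max(2)<75)&(abs(X[...,1]-y)<.02)&(X[...,0]>xa)&(X[...,0]<xb)&(X[...,2]>.055)&(X[...,2]<.1)
    print("top z",np.percentile(X[b][:,2],[50,75,90,98]),"x",np.percentile(X[b][:,0],[1,50,99]))
E
python3 - <<'E'
from h import *
st();p,X=cloud();stand(X,p,.0625);top(X,p,.0625,.6,.67)
E
```

```text
t 20.55 q [ 0.0121 -0.0377  2.039  -0.0239  0.3443  1.6015] p [0.6351 0.0616 0.0657] [-3.1414 -0.7961  0.0005] d [ 0.7146  0.0005 -0.6995] y [ 0.0006 -1.     -0.0002] F [ 0.219   0.1562 -0.8575] 0.055463507256659925
stand top z 0.1252 y [0.0343 0.0902] zmin 0.020006976358720657 face slope y,z,x [0.001  0.016  0.6411] 2349
top z [0.0718 0.0884 0.0965 0.0994] x [0.626  0.649  0.6551]
```

move_arm(steps=[0,0,0,0,0,-0.002,0.5,0,0,0,0.002,0,-0.002,0.5,0,0,0,0.005,0,-0.002,0.5,0,0,0,0.005,0,-0.002,0.5,0,0,0,0.003,0,-0.002,0.63,0,0,0,0.003,0,-0.002,0.72,0,0,0,0.003,0,-0.002,0.72,0,0,0,-0.02,0,0.021,0.72,0,0,0,-0.045,0,0.046,0.72,0,0,0,-0.07,0,0.075,0.72,0,0,0,-0.1,0,0.105,0.72,0,0,0,-0.1,0,0.105,0.72])

```text
time: 21.8
tool_pos: [0.5347, 0.0619, 0.1784]
ee_rot: [-3.141, -0.809, 0.001]
wrist_force: [-0.1, -0.4, 1.7]
width: 0.0676
finger_force: 0.0
```

```bash
python3 - <<'E'
from h import *
st();p,X=plate_flat();stand(X,p,.0625);stand(X,p,.172)
E
```

```text
t 21.8 q [ 0.0169 -0.4531  2.1145 -0.0177  0.6714  1.5958] p [0.5347 0.0619 0.1784] [-3.141  -0.809   0.0008] d [ 0.7236  0.0012 -0.6902] y [ 0.0012 -1.     -0.0004] F [-0.0815 -0.3973  1.6534] 0.06761490930610566
flat [576.98 -74.93  49.04  42.52  25.01   9.41   0.92]
flat [644.27  62.15  55.76   2.62  89.43  10.28   0.88]
flat [648.2  175.95  59.38  21.3  -76.25  10.32   0.72]
stand top z 0.0702 y [0.035  0.0898] zmin 0.020013395654610716 face slope y,z,x [0.002  0.0028 0.6444] 565
stand top z 0.0852 y [0.1461 0.2014] zmin 0.020002853891191084 face slope y,z,x [0.0009 0.0244 0.6446] 747
```

Plate 2 is standing flat. Next is plate 3.

move_arm(steps=[0,0.005,-0.05,-0.02,-0.02,-0.01,0.8,0,0.01,-0.1,-0.04,-0.04,-0.02,0.8,0,0.015,-0.15,-0.06,-0.06,-0.03,0.8,0,0.02,-0.2,-0.075,-0.08,-0.04,0.8,0,0.024,-0.25,-0.075,-0.1,-0.05,0.8,0,0.024,-0.25,-0.075,-0.1,-0.05,0.8])

```text
time: 22.5
tool_pos: [0.4572, -0.0392, 0.1157]
ee_rot: [3.136, -0.764, -0.248]
wrist_force: [0.5, 0.4, 0.3]
width: 0.0755
finger_force: 0.0
```

```bash
python3 - <<'E'
from h import *
st();p,X=plate_flat()
E
```

```text
t 22.5 q [-0.1614 -0.6118  2.3057 -0.1023  0.6887  1.7125] p [ 0.4572 -0.0392  0.1157] [ 3.1364 -0.7637 -0.2479] d [ 0.6692 -0.1747 -0.7223] y [-0.2488 -0.9685  0.0038] F [0.4776 0.3646 0.3018] 0.07545718036844686
flat [551.6  -64.49  71.97  55.68 -14.6    9.34   0.92]
flat [654.72  67.02  65.74  24.07 -89.4    9.87   0.85]
flat [644.9  173.29  56.23   9.67 -81.58   9.96   0.74]
flat [ 455.29 -180.51   67.25   57.41    5.28    9.47    0.67]
flat [ 459.94 -288.79  102.7     4.89   -1.97   10.06    0.31]
```

move_arm(steps=[0,-0.005,0,0.018,-0.005,-0.035,0.8,0,-0.012,0,0.036,-0.01,-0.068,0.8,0,-0.012,0,0.051,-0.014,-0.083,0.8,0,-0.012,0,0.066,-0.018,-0.098,0.8,0,-0.012,0,0.067,-0.018,-0.1,0.8,0,-0.012,0,0.067,-0.018,-0.1,0.72,0,-0.012,0,0.067,-0.018,-0.1,0.5,0,-0.012,0,0.067,-0.018,-0.1,0.5,0,-0.012,0,0.067,-0.018,-0.1,0.5])

```text
time: 23.5
tool_pos: [0.526, -0.0562, 0.0215]
ee_rot: [-3.141, -0.785, -0.249]
wrist_force: [-1.6, 0.8, 0.6]
width: 0.054
finger_force: 30.0
```

```bash
python3 - <<'E'
from h import *
st()
E
```

```text
t 23.5 q [-0.1848 -0.2195  2.2986 -0.1625  0.2817  1.7727] p [ 0.526  -0.0562  0.0215] [-3.1409 -0.7853 -0.2494] d [ 0.6853 -0.1739 -0.7072] y [-0.2464 -0.9692 -0.0005] F [-1.6327  0.7919  0.6019] 0.05404874667326843
```

move_arm(steps=[0,0,0,0,0,0,0.68,0,0,0,0,0,-0.003,0.68,0,0,0,-0.001,0,-0.005,0.68,0,0,0,-0.001,0,-0.005,0.68,0,0,0,-0.001,0,-0.005,0.5,0,0,0,-0.001,0,-0.005,0.5,0,0,0,-0.001,0,-0.005,0.5])

```text
time: 24.2
tool_pos: [0.5254, -0.0565, 0.0161]
ee_rot: [-3.141, -0.785, -0.249]
wrist_force: [0.8, -0.4, 3.1]
width: 0.0555
finger_force: 31.1
```

move_arm(steps=[0,0,0,-0.005,0,0.03,0.5,0,0,0,-0.02,0,0.07,0.5,0,0,0.1,-0.035,0,0.11,0.5,0,0,0.2,-0.05,0.005,0.15,0.5,0,0,0.25,-0.06,0.008,0.17,0.5,0,0,0.25,-0.07,0.008,0.175,0.5,0,0,0.25,-0.07,0.008,0.175,0.5])

```text
time: 24.9
tool_pos: [0.4545, -0.0494, 0.193]
ee_rot: [3.139, -0.787, 0.0]
wrist_force: [0.9, -0.4, -1.4]
width: 0.0555
finger_force: 29.9
```

move_arm(steps=[-0.101,0,0.101,0,0,0,0.5,-0.202,0,0.202,0,0,0,0.5,-0.303,0,0.303,0,0,0,0.5,-0.404,0,0.404,0,0,0,0.5,-0.505,0,0.505,0,0,0,0.5,-0.606,0,0.606,0,0,0,0.5,-0.707,0,0.707,0,0,0,0.5,-0.808,0,0.808,0,0,0,0.5,-0.909,0,0.909,0,0,0,0.5,-1.01,0,1.01,0,0,0,0.5,-1.111,0,1.111,0,0,0,0.5])

```text
time: 26.0
tool_pos: [0.4538, -0.0474, 0.1859]
ee_rot: [2.364, 0.004, 1.575]
wrist_force: [-0.3, -1.1, -0.5]
width: 0.0553
finger_force: 29.9
```

move_arm(steps=[-0.101,0,0.101,0.01,0,0,0.5,-0.202,0,0.202,0.02,0,0,0.5,-0.303,0,0.303,0.03,0,0,0.5,-0.404,0,0.404,0.04,0,0,0.5,-0.505,0,0.505,0.05,0,0,0.5,-0.606,0,0.606,0.06,0,0,0.5,-0.707,0,0.707,0.07,0,-0.02,0.5,-0.808,0,0.808,0.08,0,-0.04,0.5,-0.909,0,0.909,0.09,0,-0.06,0.5,-1.01,0,1.01,0.1,0,-0.08,0.5,-1.111,0,1.111,0.11,0,-0.1,0.5,-1.111,0,1.111,0.12,0,-0.1,0.5])

```text
time: 27.2
tool_pos: [0.5709, -0.0461, 0.0815]
ee_rot: [3.137, 0.773, 3.14]
wrist_force: [-0.5, 0.7, -1.9]
width: 0.0552
finger_force: 29.9
```

```bash
python3 - <<'E'
from h import *
o=st();p,X=cloud();stand(X,p,-.048);x=o["tool_pos"][0];top(X,p,-.048,x-.02,x+.03)
E
```

```text
t 27.2 q [-0.3077 -0.2231  2.1488  0.4544  0.5116 -2.1963] p [ 0.5709 -0.0461  0.0815] [3.1372 0.7735 3.1403] d [ 0.6986  0.0035 -0.7155] y [-0.0018  1.      0.0031] F [-0.4859  0.7354 -1.8941] 0.055231391679663774
stand top z 0.116 y [-0.0728 -0.0174] zmin 0.02000474794004344 face slope y,z,x [-0.0017  0.0155  0.5764] 7340
top z [0.0795 0.0845 0.0866 0.0873] x [0.5756 0.5771 0.5845]
```

move_arm(steps=[0,0,0,0.01,-0.003,-0.006,0.5,0,0,0,0.02,-0.003,-0.012,0.5,0,0,0,0.02,-0.003,-0.016,0.5,0,0,0,0.02,-0.003,-0.016,0.5])

```text
time: 27.65
tool_pos: [0.5943, -0.0508, 0.0734]
ee_rot: [3.141, 0.786, 3.141]
wrist_force: [-0.5, -0.3, -0.8]
width: 0.0552
finger_force: 29.9
```

```bash
python3 - <<'E'
from h import *
o=st();p,X=cloud();stand(X,p,-.048);x=o["tool_pos"][0];top(X,p,-.048,x+.006,x+.018)
E
```

```text
t 27.65 q [-0.3    -0.1506  2.1161  0.4898  0.4612 -2.2312] p [ 0.5943 -0.0508  0.0734] [3.141  0.7858 3.1412] d [ 0.7074  0.0003 -0.7068] y [0.     1.     0.0004] F [-0.528  -0.323  -0.8004] 0.055222792381536524
stand top z 0.1073 y [-0.0776 -0.0223] zmin 0.020007208537861643 face slope y,z,x [-0.0001  0.0034  0.6003] 6216
top z [0.0729 0.078  0.079  0.0795] x [0.6003 0.6008 0.6081]
```

move_arm(steps=[0,0,0,0,0.002,-0.005,0.5,0,0,0,0,0.002,-0.007,0.5,0,0,0,0,0.002,-0.007,0.5])

```text
time: 28.0
tool_pos: [0.5943, -0.0491, 0.0668]
ee_rot: [-3.14, 0.787, -3.14]
wrist_force: [0.6, -0.1, -1.0]
width: 0.056
finger_force: 29.9
```

move_arm(steps=[0,0,0,0.008,0,0,0.5,0,0,0,0.016,0,0,0.5,0,0,0,0.024,0,0,0.5,0,0,0,0.032,0,0,0.5,0,0,0,0.04,0,0,0.5,0,0,0,0.04,0,0,0.5])

```text
time: 28.6
tool_pos: [0.6361, -0.0494, 0.0677]
ee_rot: [-3.139, 0.788, -3.139]
wrist_force: [0.3, -0.2, -0.8]
width: 0.0551
finger_force: 29.9
```

```bash
python3 - <<'E'
from h import *
o=st();p,X=cloud();stand(X,p,-.048);x=o["tool_pos"][0];top(X,p,-.065,x+.006,x+.015)
E
```

```text
t 28.6 q [-0.2651 -0.0415  2.0334  0.471   0.4203 -2.1966] p [ 0.6361 -0.0494  0.0677] [-3.1394  0.7883 -3.1395] d [ 0.7092 -0.0007 -0.705 ] y [-0.0006  1.     -0.0015] F [ 0.2923 -0.2116 -0.7661] 0.05513256222280567
stand top z 0.1289 y [-0.0872 -0.0087] zmin 0.050843143881976756 face slope y,z,x [-0.0052 -1.529   0.6705] 2936
top z [0.0653 0.0699 0.0727 0.073 ] x [0.6421 0.6426 0.65  ]
```

Top at 73 mm, face 0.642. I'll lower 3 mm, push, release and retreat.

move_arm(steps=[0,0,0,0,0,-0.003,0.5,0,0,0,0.001,0,-0.003,0.5,0,0,0,0.004,0,-0.003,0.5,0,0,0,0.004,0,-0.003,0.5,0,0,0,0.002,0,-0.003,0.63,0,0,0,0.002,0,-0.003,0.72,0,0,0,0.002,0,-0.003,0.72,0,0,0,-0.021,0,0.02,0.72,0,0,0,-0.046,0,0.045,0.72,0,0,0,-0.071,0,0.075,0.72,0,0,0,-0.1,0,0.105,0.72,0,0,0,-0.1,0,0.105,0.72])

```text
time: 29.85
tool_pos: [0.5356, -0.0503, 0.1803]
ee_rot: [-3.133, 0.8, -3.136]
wrist_force: [1.2, -0.8, 0.6]
width: 0.0674
finger_force: 0.0
```

```bash
python3 - <<'E'
from h import *
o=st();p,X=plate_flat();stand(X,p,-.048);stand(X,p,.062)
E
```

```text
t 29.85 q [-0.3552 -0.4548  2.1075  0.3666  0.7537 -2.1   ] p [ 0.5356 -0.0503  0.1803] [-3.1332  0.8004 -3.1363] d [ 0.7177 -0.0046 -0.6964] y [ 0.0008  1.     -0.0059] F [ 1.2253 -0.7605  0.5724] 0.06743458153040052
flat [644.55  61.27  55.9    9.66 -81.99   9.97   0.88]
flat [ 463.56 -179.67   57.46   50.1   -85.65    9.46    0.73]
flat [643.79 -47.45  54.46   3.71 -88.14  10.02   0.62]
flat [668.94 212.06 139.98  33.26  61.99  10.     0.6 ]
stand top z 0.0695 y [-0.0747 -0.0203] zmin 0.020047426547265417 face slope y,z,x [-0.0146 -0.0008  0.6438] 1099
stand top z 0.0695 y [0.0341 0.0891] zmin 0.02001911879683007 face slope y,z,x [-0.0028 -0.004   0.6446] 999
```

Plates 1–3 stand. For plate 4 the last joint would run near its limit, so I'll first grip it from above and turn it about -35°.

move_arm(steps=[0,0.1,0,-0.02,-0.01,0,0.8,0,0.2,0,-0.04,-0.025,0,0.8,0,0.3,0,-0.06,-0.04,0,0.8,0,0.4,0,-0.075,-0.06,0,0.8,0,0.5,0,-0.08,-0.08,0,0.8,0,0.6,0,-0.08,-0.1,-0.02,0.8,0,0.7,0,-0.08,-0.12,-0.04,0.8,0,0.8,0,-0.08,-0.13,-0.06,0.8,0,0.8,0,-0.08,-0.13,-0.08,0.8,0,0.8,0,-0.08,-0.13,-0.08,0.8])

```text
time: 30.95
tool_pos: [0.4528, -0.1779, 0.0857]
ee_rot: [3.136, -0.024, -3.14]
wrist_force: [-1.0, 0.2, -0.3]
width: 0.0752
finger_force: 0.0
```

move_arm(steps=[0,0,0.085,0,0,0,0.8,0,0,0.085,0,0,0,0.8])

```text
time: 31.15
tool_pos: [0.4547, -0.179, 0.0914]
ee_rot: [3.141, -0.014, -3.055]
wrist_force: [0.6, -1.6, -0.3]
width: 0.0753
finger_force: 0.0
```

```bash
python3 - <<'E'
from h import *
o=st();p,X=plate_flat()
E
```

```text
t 31.15 q [-0.4862  0.0227  1.6964 -0.0071  1.4343 -2.1427] p [ 0.4547 -0.179   0.0914] [ 3.141  -0.0137 -3.0549] d [-0.0137 -0.0006 -0.9999] y [-0.0865  0.9962  0.0005] F [ 0.6115 -1.6294 -0.2985] 0.07529395435235509
flat [ 453.8  -180.65   70.44   56.03    4.82    9.36    0.68]
```

move_arm(steps=[0,0,0,-0.001,-0.002,-0.04,0.8,0,0,0,-0.001,-0.002,-0.074,0.8,0,0,0,-0.001,-0.002,-0.074,0.7,0,0,0,-0.001,-0.002,-0.074,0.5,0,0,0,-0.001,-0.002,-0.074,0.5,0,0,0,-0.001,-0.002,-0.068,0.5,0,0,-0.12,-0.001,-0.002,-0.066,0.5,0,0,-0.24,-0.001,-0.002,-0.066,0.5,0,0,-0.36,-0.001,-0.002,-0.066,0.5,0,0,-0.48,-0.001,-0.002,-0.066,0.5,0,0,-0.6,-0.001,-0.002,-0.066,0.5,0,0,-0.6,-0.001,-0.002,-0.074,0.5])

```text
time: 32.45
tool_pos: [0.4551, -0.1821, 0.0202]
ee_rot: [-3.141, -0.008, 2.628]
wrist_force: [0.5, -0.3, -0.9]
width: 0.0552
finger_force: 30.0
```

move_arm(steps=[0,0,0,0,0,0,0.5,0,0,0,0,0,0,0.65,0,0,0,0,0,0,0.78,0,0,0,0,0,0.03,0.78,0,0,0,-0.01,0.01,0.08,0.8,0,0,0,-0.025,0.015,0.11,0.8,0,0,0,-0.04,0.025,0.14,0.8,0,0,0,-0.04,0.025,0.14,0.8])

```text
time: 33.25
tool_pos: [0.4151, -0.1568, 0.1636]
ee_rot: [-3.141, -0.003, 2.629]
wrist_force: [1.1, -0.0, 1.2]
width: 0.0752
finger_force: 0.0
```

```bash
python3 - <<'E'
from h import *
o=st();p,X=plate_flat()
E
```

```text
t 33.25 q [-0.4889 -0.1326  1.6969 -0.0002  1.5802 -1.547 ] p [ 0.4151 -0.1568  0.1636] [-3.1413 -0.0029  2.6289] d [-0.0027  0.0012 -1.    ] y [ 0.4906  0.8714 -0.0003] F [ 1.1316 -0.0076  1.1608] 0.07520784861745587
flat [ 453.79 -180.54   71.09   56.27  -29.3     9.38    0.7 ]
flat [653.61 -24.82 356.74  29.3   89.92  10.62   0.62]
flat [650.34  71.    76.19  20.68  78.7    9.79   0.59]
```

move_arm(steps=[-0.055,-0.098,0,-0.01,0.005,0,0.8,-0.11,-0.195,0,-0.02,0.01,0,0.8,-0.165,-0.293,0,-0.03,0.015,-0.01,0.8,-0.22,-0.391,0,-0.03,0.015,-0.02,0.8,-0.275,-0.489,0,-0.03,0.015,-0.03,0.8,-0.33,-0.586,0,-0.03,0.015,-0.04,0.8,-0.385,-0.684,0,-0.03,0.015,-0.05,0.8,-0.385,-0.684,0,-0.03,0.015,-0.06,0.8,-0.385,-0.684,0,-0.03,0.015,-0.06,0.8])

```text
time: 34.25
tool_pos: [0.3901, -0.1416, 0.0917]
ee_rot: [-3.138, 0.76, 2.629]
wrist_force: [0.3, 0.1, 0.4]
width: 0.0751
finger_force: 0.0
```

```bash
python3 - <<'E'
from h import *
o=st();p,X=plate_flat()
E
```

```text
t 34.25 q [-0.4427 -0.7536  2.4127 -0.0781  0.725  -1.4613] p [ 0.3901 -0.1416  0.0917] [-3.1382  0.7604  2.6286] d [ 0.5988 -0.3412 -0.7245] y [ 0.4928  0.8701 -0.0025] F [0.2949 0.1095 0.4472] 0.07512230144727748
flat [719.27 -16.43 186.93  51.63  22.77   9.99   0.74]
flat [698.27  62.53 112.23  56.61   0.33   9.97   0.67]
```

move_arm(steps=[-0.005,-0.01,0,0.003,-0.003,-0.02,0.8,-0.012,-0.022,0,0.008,-0.006,-0.04,0.8,-0.012,-0.022,0,0.02,-0.014,-0.055,0.8,-0.012,-0.022,0,0.032,-0.021,-0.068,0.8,-0.012,-0.022,0,0.039,-0.025,-0.075,0.8,-0.012,-0.022,0,0.039,-0.025,-0.075,0.8,-0.012,-0.022,0,0.039,-0.025,-0.075,0.5,-0.012,-0.022,0,0.039,-0.025,-0.075,0.5,-0.012,-0.022,0,0.039,-0.025,-0.075,0.5])

```text
time: 35.25
tool_pos: [0.4315, -0.1678, 0.0223]
ee_rot: [-3.14, 0.796, 2.627]
wrist_force: [1.1, 0.0, 0.6]
width: 0.0542
finger_force: 22.0
```

```bash
python3 - <<'E'
from h import *
o=st()
E
```

```text
t 35.25 q [-0.4675 -0.4389  2.4431 -0.1053  0.3436 -1.4387] p [ 0.4315 -0.1678  0.0223] [-3.1398  0.7962  2.6271] d [ 0.6212 -0.3533 -0.6994] y [ 0.4933  0.8699 -0.0013] F [1.1152 0.0246 0.5764] 0.054229979170018774
```

move_arm(steps=[0,0,0,0,0,0,0.68,0,0,0,0,0,-0.003,0.68,0,0,0,-0.002,0.001,-0.006,0.68,0,0,0,-0.002,0.001,-0.006,0.68,0,0,0,-0.002,0.001,-0.006,0.5,0,0,0,-0.002,0.001,-0.006,0.5,0,0,0,-0.002,0.001,-0.006,0.5])

```text
time: 35.95
tool_pos: [0.4296, -0.1668, 0.0159]
ee_rot: [-3.14, 0.796, 2.627]
wrist_force: [0.0, 0.4, 4.4]
width: 0.0554
finger_force: 31.9
```

move_arm(steps=[0,0,0,0.01,0,0.03,0.5,0,0,0,0.025,0,0.06,0.5,0,0,0.12,0.04,0,0.09,0.5,0,0,0.24,0.05,0,0.12,0.5,0,0,0.36,0.055,0.003,0.15,0.5,0,0,0.48,0.055,0.006,0.17,0.5,0,0,0.515,0.055,0.008,0.17,0.5,0,0,0.515,0.055,0.008,0.17,0.5])

```text
time: 36.75
tool_pos: [0.4835, -0.1591, 0.1851]
ee_rot: [-3.141, 0.793, -3.139]
wrist_force: [0.2, 0.6, -1.7]
width: 0.0551
finger_force: 30.0
```

```bash
python3 - <<'E'
from h import *
o=st()
E
```

```text
t 36.75 q [-0.7749 -0.4807  2.1093  0.6396  0.9904 -2.5619] p [ 0.4835 -0.1591  0.1851] [-3.1407  0.7933 -3.1393] d [ 0.7126  0.0007 -0.7015] y [-0.0017  1.     -0.0006] F [ 0.2473  0.6092 -1.6674] 0.055147004460735616
```

move_arm(steps=[0.101,0,-0.101,0,0,0,0.5,0.202,0,-0.202,0,0,0,0.5,0.303,0,-0.303,0,0,0,0.5,0.404,0,-0.404,0,0,0,0.5,0.505,0,-0.505,0,0,0,0.5,0.606,0,-0.606,0,0,0,0.5,0.707,0,-0.707,0,0,0,0.5,0.808,0,-0.808,0,0,0,0.5,0.909,0,-0.909,0,0,0,0.5,1.01,0,-1.01,0,0,0,0.5,1.111,0,-1.111,0,0,0,0.5])

```text
time: 37.85
tool_pos: [0.4827, -0.1572, 0.1818]
ee_rot: [2.363, -0.002, 1.562]
wrist_force: [-1.1, -0.7, -1.7]
width: 0.0557
finger_force: 30.0
```

move_arm(steps=[0.101,0,-0.101,0.01,0,0,0.5,0.202,0,-0.202,0.02,0,0,0.5,0.303,0,-0.303,0.03,0,0,0.5,0.404,0,-0.404,0.04,0,0,0.5,0.505,0,-0.505,0.05,0,0,0.5,0.606,0,-0.606,0.06,0,0,0.5,0.707,0,-0.707,0.07,0,-0.02,0.5,0.808,0,-0.808,0.08,0,-0.04,0.5,0.909,0,-0.909,0.09,0,-0.06,0.5,1.01,0,-1.01,0.095,0,-0.08,0.5,1.111,0,-1.111,0.095,0,-0.1,0.5,1.111,0,-1.111,0.095,0,-0.1,0.5])

```text
time: 39.05
tool_pos: [0.5754, -0.1557, 0.0778]
ee_rot: [-3.13, -0.766, -0.005]
wrist_force: [-0.5, -0.2, -1.8]
width: 0.0558
finger_force: 30.0
```

```bash
python3 - <<'E'
from h import *
o=st();p,X=cloud();stand(X,p,-.157);x=o["tool_pos"][0];top(X,p,-.157,x-.02,x+.03)
E
```

```text
t 39.05 q [-0.5843 -0.1223  2.0704  0.7031  0.6456  0.533 ] p [ 0.5754 -0.1557  0.0778] [-3.1299 -0.7655 -0.0051] d [ 0.6929  0.0081 -0.721 ] y [ 0.003  -1.     -0.0084] F [-0.4759 -0.2221 -1.8152] 0.055794134056556303
stand top z 0.1201 y [-0.1832 -0.1269] zmin 0.04577611667114894 face slope y,z,x [ 0.0046 -0.147   0.5862] 1916
top z [0.0828 0.0835 0.084  0.0845] x [0.5808 0.583  0.5907]
```

move_arm(steps=[0,-0.005,0,0.009,-0.001,-0.006,0.5,0,-0.01,0,0.017,-0.001,-0.012,0.5,0,-0.01,0,0.017,-0.001,-0.012,0.5,0,-0.01,0,0.017,-0.001,-0.012,0.5])

```text
time: 39.5
tool_pos: [0.5963, -0.1594, 0.0732]
ee_rot: [-3.14, -0.787, 0.001]
wrist_force: [-0.3, -0.5, -1.3]
width: 0.0554
finger_force: 30.0
```

```bash
python3 - <<'E'
from h import *
o=st();p,X=cloud();stand(X,p,-.157);x=o["tool_pos"][0];top(X,p,-.157,x-.02,x+.03)
b=(abs(X[...,1]+.157)<.018)&(X[...,0]>x-.02)&(X[...,0]<x+.03)&(X[...,2]>.012)&(X[...,2]<.1)
Q=X[b]
for z in np.arange(.015,.09,.008):
    q=Q[abs(Q[:,2]-z)<.004]
    if len(q): print(round(z,3),len(q),np.percentile(q[:,0],[5,50,95]))
E
```

```text
t 39.5 q [-0.5654 -0.0704  2.0466  0.7446  0.5971  0.4977] p [ 0.5963 -0.1594  0.0732] [-3.14   -0.7869  0.0006] d [ 0.7082  0.0019 -0.7061] y [ 0.0016 -1.     -0.0011] F [-0.3494 -0.5111 -1.3369] 0.05543292531266196
stand top z 0.1149 y [-0.1873 -0.1301] zmin 0.05529079487185067 face slope y,z,x [-0.0004 -0.3145  0.6121] 1347
top z [0.0785 0.0792 0.0796 0.0801] x [0.6018 0.6038 0.6117]
0.015 180 [0.6024 0.6027 0.6033]
0.023 206 [0.6025 0.603  0.6033]
0.031 206 [0.6021 0.6025 0.6029]
0.039 241 [0.6018 0.6022 0.6026]
0.047 313 [0.6016 0.602  0.6026]
0.055 325 [0.6017 0.6022 0.6026]
0.063 376 [0.6017 0.6022 0.6026]
0.071 430 [0.6019 0.6024 0.6028]
0.079 1690 [0.6021 0.6066 0.6201]
0.087 361 [0.6197 0.6204 0.6237]
```

move_arm(steps=[0,0,0,0,0.002,-0.005,0.5,0,0,0,0,0.002,-0.0075,0.5,0,0,0,0,0.002,-0.0075,0.5])

```text
time: 39.85
tool_pos: [0.5955, -0.1571, 0.0647]
ee_rot: [-3.139, -0.786, -0.001]
wrist_force: [-0.3, -0.4, -0.8]
width: 0.0553
finger_force: 30.0
```

move_arm(steps=[0,0,0,0.008,0,0,0.5,0,0,0,0.016,0,0,0.5,0,0,0,0.024,0,0,0.5,0,0,0,0.032,0,0,0.5,0,0,0,0.038,0,0,0.5,0,0,0,0.038,0,0,0.5])

```text
time: 40.45
tool_pos: [0.6349, -0.1575, 0.0657]
ee_rot: [-3.14, -0.787, 0.0]
wrist_force: [-0.7, -0.3, -0.7]
width: 0.0555
finger_force: 30.0
```

```bash
python3 - <<'E'
from h import *
o=st();p,X=cloud();x=o["tool_pos"][0];top(X,p,-.175,x+.004,x+.015)
b=(abs(X[...,1]+.175)<.008)&(X[...,0]>x-.02)&(X[...,0]<x+.012)&(X[...,2]>.02)&(X[...,2]<.06)
print(np.median(X[b],0))
E
```

```text
t 40.45 q [-0.5124  0.0213  1.9755  0.7322  0.549   0.5383] p [ 0.6349 -0.1575  0.0657] [-3.1398 -0.7871  0.0001] d [ 0.7083  0.0018 -0.7059] y [ 0.0013 -1.     -0.0012] F [-0.7071 -0.3461 -0.6778] 0.055542756671785716
top z [0.0708 0.0715 0.072  0.0724] x [0.6399 0.6422 0.6497]
[ 0.641  -0.1766  0.0463]
```

move_arm(steps=[0,0,0,0,0,-0.002,0.5,0,0,0,0.002,0,-0.002,0.5,0,0,0,0.005,0,-0.002,0.5,0,0,0,0.005,0,-0.002,0.5,0,0,0,0.003,0,-0.002,0.63,0,0,0,0.003,0,-0.002,0.72,0,0,0,0.003,0,-0.002,0.72,0,0,0,-0.02,0,0.021,0.72,0,0,0,-0.045,0,0.046,0.72,0,0,0,-0.07,0,0.075,0.72,0,0,0,-0.1,0,0.105,0.72,0,0,0,-0.1,0,0.105,0.72])

```text
time: 41.7
tool_pos: [0.5345, -0.1593, 0.1775]
ee_rot: [3.134, -0.796, 0.004]
wrist_force: [0.4, -0.6, -0.1]
width: 0.0675
finger_force: 0.0
```

```bash
python3 - <<'E'
from h import *
o=st();p,X=cloud();stand(X,p,-.157);stand(X,p,-.048);stand(X,p,.062)
blue=(p[...,2]>p[...,0]+40)
for y in(.172,.0625,-.048,-.158):
    B=X[blue&(abs(X[...,1]-y)<.03)&(X[...,2]>.1)&(X[...,2]<.104)&(X[...,0]>.63)&(X[...,0]<.69)]
    if len(B)>20: print("fence top",y,len(B),np.percentile(B,[1,99],axis=0)[:,:2],B.mean(0))
E
```

```text
t 41.7 q [-0.663  -0.3528  2.0461  0.6094  0.8664  0.6445] p [ 0.5345 -0.1593  0.1775] [ 3.1337 -0.7963  0.0043] d [ 0.7148 -0.0048 -0.6993] y [-0.0013 -1.      0.0055] F [ 0.4341 -0.5817 -0.1489] 0.06753700684256396
stand top z 0.0702 y [-0.1836 -0.1294] zmin 0.02006373045892837 face slope y,z,x [-0.0043  0.0003  0.644 ] 562
stand top z 0.0858 y [-0.0761 -0.0208] zmin 0.020167373515304718 face slope y,z,x [-0.015   0.0208  0.6439] 728
stand top z 0.0928 y [0.0335 0.0882] zmin 0.02007859572079623 face slope y,z,x [-0.0135  0.0258  0.6447] 587
fence top 0.172 198 [[0.6542 0.1522]
 [0.6669 0.189 ]] [0.6603 0.17   0.101 ]
fence top 0.0625 296 [[0.654  0.0429]
 [0.6664 0.0785]] [0.66   0.0601 0.1011]
fence top -0.048 446 [[ 0.6537 -0.0668]
 [ 0.6666 -0.0313]] [ 0.6599 -0.0494  0.1011]
fence top -0.158 506 [[ 0.6539 -0.1764]
 [ 0.6658 -0.1413]] [ 0.6597 -0.1589  0.1012]
```

All four plates stand flat against their fences at t = 41.7 s. Next are the clips, so I'll compute the reorientation for tool-down with the closing axis across the caddy.

```bash
python3 - <<'E'
from h import *
o=get_obs();R0=Ro.from_euler("xyz",o["ee_rot"])
a=np.radians(11.5)
y=np.array([-np.sin(a),np.cos(a),0]);z=np.array([0,0,-1.]);x=np.cross(y,z)
R1=Ro.from_matrix(np.stack([x,y,z],1))
# first roll -90 about d, then remaining
rv=(R1*R0.inv()).as_rotvec();print("full",rv,np.degrees(np.linalg.norm(rv)))
d=R0.as_matrix()[:,2]
Rm=Ro.from_rotvec(-1.571*d)*R0
print("mid",-1.571*d); rv2=(R1*Rm.inv()).as_rotvec();print("second",rv2,np.degrees(np.linalg.norm(rv2)))
E
```

```text
full [ 1.14128892  0.11009759 -2.72543689] 169.4121790401487
mid [-1.11910884  0.00449793  1.10254985]
second [-0.69537061  0.57313144  1.66671588] 108.55942732879974
```

move_arm(steps=[-0.102,0,0.1,-0.01,0.01,0.01,0.5,-0.204,0.001,0.2,-0.02,0.03,0.02,0.5,-0.305,0.001,0.301,-0.03,0.05,0.03,0.5,-0.407,0.002,0.401,-0.04,0.07,0.04,0.5,-0.509,0.002,0.501,-0.05,0.09,0.05,0.5,-0.61,0.002,0.601,-0.06,0.11,0.06,0.5,-0.712,0.003,0.702,-0.07,0.13,0.06,0.5,-0.814,0.003,0.802,-0.08,0.15,0.06,0.5,-0.916,0.004,0.902,-0.09,0.17,0.06,0.5,-1.017,0.004,1.002,-0.1,0.19,0.06,0.5,-1.119,0.004,1.103,-0.1,0.21,0.06,0.5])

```text
time: 42.85
tool_pos: [0.4394, 0.0554, 0.2287]
ee_rot: [2.359, 0.011, 1.569]
wrist_force: [-0.3, 0.3, -0.8]
width: 0.0466
finger_force: 0.0
```

move_arm(steps=[-0.054,0.045,0.13,0,0.02,0,0.5,-0.109,0.09,0.261,0,0.04,0,0.5,-0.163,0.135,0.391,0,0.06,0,0.5,-0.218,0.18,0.522,0,0.08,0,0.5,-0.272,0.224,0.652,0,0.1,0,0.5,-0.327,0.269,0.783,0,0.12,0,0.5,-0.381,0.314,0.913,0,0.14,0,0.5,-0.436,0.359,1.044,0,0.16,0,0.5,-0.49,0.404,1.174,0,0.18,0,0.5,-0.545,0.449,1.305,0,0.2,0,0.5,-0.6,0.494,1.436,0,0.22,0,0.5,-0.654,0.539,1.567,0,0.24,0,0.5])

```text
time: 44.05
tool_pos: [0.4396, 0.2955, 0.2279]
ee_rot: [3.117, 0.042, -3.037]
wrist_force: [1.0, -0.3, -0.2]
width: 0.0469
finger_force: 0.0
```

move_arm(steps=[0,0,0,0,0,0,0.4])

```text
time: 44.15
tool_pos: [0.44, 0.2973, 0.2263]
ee_rot: [3.115, 0.04, -3.038]
wrist_force: [0.3, 0.1, -0.0]
width: 0.0422
finger_force: 0.0
```

```bash
python3 - <<'E'
from h import *
o=st();R0=Ro.from_euler("xyz",o["ee_rot"]);a=np.radians(11.5)
y=np.array([-np.sin(a),np.cos(a),0]);z=np.array([0,0,-1.]);x=np.cross(y,z)
print((Ro.from_matrix(np.stack([x,y,z],1))*R0.inv()).as_rotvec())
p,X=cloud();cv2.imwrite("pics/w6.png",p[:,:,::-1])
org=(p[...,0]>150)&(p[...,2]<90)&(p[...,0]>p[...,1]*1.5)
Q=X[org&(X[...,0]>.33)&(X[...,0]<.56)&(X[...,1]>.27)&(X[...,1]<.38)&(X[...,2]>.06)&(X[...,2]<.085)]
print(len(Q),np.percentile(Q[:,2],[5,50,95]))
T=Q[Q[:,2]>np.percentile(Q[:,2],50)-.004]
from scipy.cluster.hierarchy import fclusterdata
T=T[::max(1,len(T)//1500)]
k=fclusterdata(T[:,:2],.012,"distance")
for i in set(k):
    q=T[k==i]
    if len(q)>15: print("clip top",len(q),q.mean(0),q.min(0),q.max(0),cv2.minAreaRect((q[:,:2]*1000).astype(np.float32)))
E
```

```text
t 44.15 q [ 0.4813  0.0075  1.4413  0.0096  1.6455 -1.1927] p [0.44   0.2973 0.2263] [ 3.1153  0.0405 -3.038 ] d [ 0.0375  0.0304 -0.9988] y [-0.1045  0.9942  0.0263] F [ 0.2737  0.1091 -0.0448] 0.0422270634990399
[-0.0322  0.036   0.0965]
562 [0.0712 0.0725 0.0738]
clip top 170 [0.3771 0.3125 0.0725] [0.3716 0.3056 0.0708] [0.3822 0.3192 0.0744] ((376.9762878417969, 312.3677673339844), (9.393895149230957, 12.868067741394043), 7.515675067901611)
clip top 162 [0.4127 0.3212 0.0726] [0.4071 0.3148 0.0708] [0.4181 0.3279 0.0756] ((412.67498779296875, 321.3048095703125), (9.711501121520996, 12.424098014831543), 7.470165729522705)
clip top 52 [0.5176 0.3424 0.0724] [0.5124 0.3353 0.0691] [0.5229 0.3488 0.0747] ((517.8765258789062, 341.9043884277344), (9.547258377075195, 12.618546485900879), 9.567569732666016)
clip top 145 [0.4485 0.3287 0.0726] [0.4429 0.3216 0.0706] [0.4537 0.3354 0.0741] ((448.7508239746094, 328.9637756347656), (9.472536087036133, 13.981321334838867), 10.905251502990723)
clip top 26 [0.4812 0.3314 0.0723] [0.4782 0.326  0.0692] [0.4879 0.3392 0.0739] ((482.9132385253906, 333.2197265625), (8.020191192626953, 13.557461738586426), 13.493967056274414)
```

View pics/w6.png

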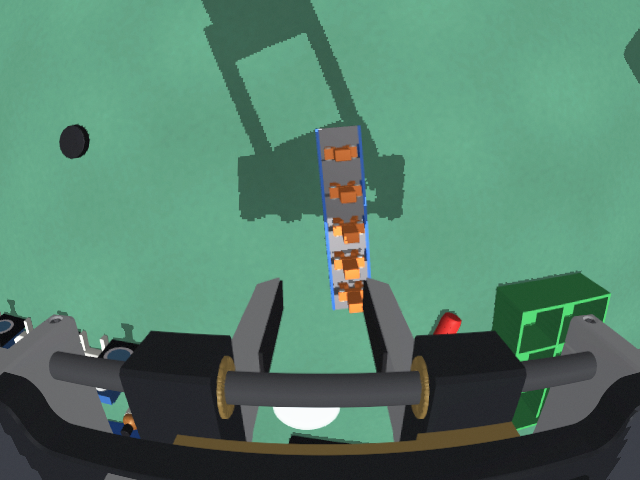

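move_arm(steps=[-0.016,0.018,0.05,-0.02,0.005,-0.03,0.4,-0.032,0.036,0.097,-0.04,0.01,-0.06,0.4,-0.032,0.036,0.097,-0.063,0.015,-0.09,0.4,-0.032,0.036,0.097,-0.063,0.015,-0.116,0.4,-0.032,0.036,0.097,-0.063,0.015,-0.116,0.4,-0.032,0.036,0.097,-0.063,0.015,-0.116,0.4])

```text
time: 44.8
tool_pos: [0.3764, 0.3084, 0.1143]
ee_rot: [3.14, 0.006, -2.947]
wrist_force: [0.1, 1.1, 0.5]
width: 0.0375
finger_force: 0.0
```

```bash
cat >> h.py <<'E'
def clips(zmin=.066,zmax=.085,box=(.33,.56,.27,.38)):
    p,X=cloud()
    org=(p[...,0]>130)&(p[...,2]<90)&(p[...,0]>p[...,1]*1.5)
    Q=X[org&(X[...,0]>box[0])&(X[...,0]<box[1])&(X[...,1]>box[2])&(X[...,1]<box[3])&(X[...,2]>zmin)&(X[...,2]<zmax)]
    from scipy.cluster.hierarchy import fclusterdata
    T=Q[::max(1,len(Q)//1500)]
    k=fclusterdata(T[:,:2],.012,"distance")
    for i in set(k):
        q=T[k==i]
        if len(q)>10: print("clip",len(q),(q.min(0)+q.max(0))/2,q.mean(0),q.max(0)-q.min(0))
    return p,X
E
python3 - <<'E'
from h import *
st();clips()
E
```

```text
t 44.8 q [ 0.5706 -0.0132  1.6851 -0.0011  1.4633 -1.1947] p [0.3764 0.3084 0.1143] [ 3.1402  0.0063 -2.947 ] d [ 0.006   0.0026 -1.    ] y [-0.1934  0.9811  0.0014] F [0.1448 1.1395 0.4633] 0.03753674569762864
clip 188 [0.4832 0.3336 0.0721] [0.4829 0.3335 0.0724] [0.0113 0.0148 0.004 ]
clip 12 [0.5135 0.3417 0.0716] [0.5136 0.342  0.0714] [0.003  0.0114 0.0013]
clip 350 [0.3769 0.3122 0.0703] [0.3766 0.3123 0.0725] [0.0114 0.0148 0.0079]
clip 88 [0.4126 0.3213 0.0699] [0.4118 0.3213 0.0721] [0.0125 0.0145 0.0069]
clip 26 [0.4446 0.3276 0.0715] [0.4448 0.327  0.0715] [0.0029 0.012  0.0033]
```

move_arm(steps=[0,0,0,0,0.004,-0.02,0.4,0,0,0,0,0.004,-0.04,0.4,0,0,0,0,0.004,-0.053,0.4,0,0,0,0,0.004,-0.053,0.4,0,0,0,0,0.004,-0.053,0.4])

```text
time: 45.35
tool_pos: [0.3773, 0.3133, 0.0624]
ee_rot: [3.139, 0.008, -2.946]
wrist_force: [-0.2, 0.0, 1.5]
width: 0.0378
finger_force: 0.0
```

move_arm(steps=[0,0,0,0,0,0,0.2,0,0,0,0,0,0,0,0,0,0,0,0,0,0,0,0,0,0,0,0,0])

```text
time: 45.75
tool_pos: [0.3768, 0.3132, 0.0619]
ee_rot: [3.14, 0.008, -2.946]
wrist_force: [-0.1, 0.7, 1.1]
width: 0.0134
finger_force: 30.0
```

```bash
python3 - <<'E'
from h import *
o=st();print(o["finger_force"])
E
```

```text
t 45.75 q [ 0.5785  0.0363  1.7448 -0.0011  1.3526 -1.1881] p [0.3768 0.3132 0.0619] [ 3.1396  0.0078 -2.9456] d [ 0.0072  0.0035 -1.    ] y [-0.1948  0.9808  0.002 ] F [-0.0917  0.723   1.1284] 0.013440084789575367
30.000401437282562
```

move_arm(steps=[0,0,0,0,0,0.03,0,0,0,0,0,0,0.07,0,0,0,-0.03,0.02,-0.01,0.1,0,0,0,-0.06,0.055,-0.03,0.12,0,0,0,-0.09,0.09,-0.05,0.12,0,0,0,-0.12,0.125,-0.07,0.12,0,0,0,-0.15,0.16,-0.09,0.12,0,0,0,-0.18,0.195,-0.11,0.12,0,0,0,-0.195,0.23,-0.13,0.12,0,0,0,-0.195,0.25,-0.142,0.12,0,0,0,-0.195,0.25,-0.142,0.12,0,0,0,-0.195,0.25,-0.142,0.12,0])

```text
time: 46.95
tool_pos: [0.6261, 0.1711, 0.1807]
ee_rot: [3.14, 0.005, -3.141]
wrist_force: [-1.1, 0.2, -0.8]
width: 0.0137
finger_force: 30.0
```

```bash
python3 - <<'E'
from h import *
st();p,X=cloud();cv2.imwrite("pics/w7.png",p[:,:,::-1]);np.save("X7.npy",X)
E
```

```text
t 46.95 q [ 0.1788  0.3142  1.1803  0.0011  1.642  -1.3924] p [0.6261 0.1711 0.1807] [ 3.1396  0.0049 -3.1411] d [ 0.0049  0.002  -1.    ] y [-0.0005  1.      0.002 ] F [-1.0886  0.1537 -0.7569] 0.013705056056298539
```

View pics/w7.png

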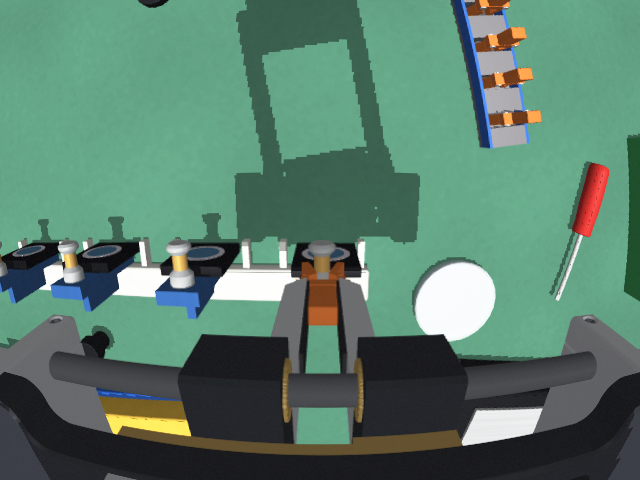

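The clip is held above pin 1: clip at (322,295), pin at (322,255). I'll measure the clip and pin from the depth.

```bash
cat >> h.py <<'E'
def pinclip(y0,p=None,X=None):
    if p is None: p,X=cloud()
    f=p.astype(int)
    org=(f[...,0]>120)&(f[...,2]<80)&(f[...,0]>f[...,1]*1.6)
    near=(abs(X[...,1]-y0)<.03)&(X[...,0]>.59)&(X[...,0]<.67)
    C=X[org&near&(X[...,2]>.1)]
    if len(C)>30: print("clip n",len(C),"lo",np.percentile(C,1,axis=0),"hi",np.percentile(C,99,axis=0))
    if len(C)>30:
        k=C[:,2]>np.percentile(C[:,2],99)-.004; print(" bridge top-ish? y mid",(C[:,1].min()+C[:,1].max())/2)
    P=X[near&~org&(X[...,2]>.085)&(X[...,2]<.1)&(X[...,0]<.652)&(abs(f[...,0]-f[...,2])<25)&(f[...,0]>60)]
    if len(P)>20: print("steel n",len(P),"lo",np.percentile(P,1,axis=0),"hi",np.percentile(P,99,axis=0),"ymed of top",np.median(P[P[:,2]>P[:,2].max()-.002][:,1]))
    br=X[near&(f[...,0]>f[...,2]+40)&~org&(X[...,2]>.08)&(X[...,2]<.097)&(X[...,0]<.652)]
    if len(br)>8: print("brass n",len(br),"lo",np.percentile(br,2,axis=0),"hi",np.percentile(br,98,axis=0))
E
python3 - <<'E'
from h import *
p=cv2.imread("pics/w7.png")[:,:,::-1];X=np.load("X7.npy")
pinclip(.171,p,X);print();pinclip(.061,p,X)
for v,u in((262,321),(278,321),(290,321),(310,321),(250,321)): print(v,u,p[v,u],X[v,u])
E
```

```text
clip n 798 lo [0.62099992 0.16167788 0.12704983] hi [0.63058951 0.18459877 0.19264855]
 bridge top-ish? y mid 0.1727032991569895
steel n 384 lo [0.62004786 0.16144248 0.0854802 ] hi [0.64492277 0.1801688  0.0957222 ] ymed of top 0.17151329095119222
brass n 262 lo [0.62976955 0.16565051 0.08749179] hi [0.64538323 0.17662918 0.09455676]

steel n 616 lo [0.61982499 0.05281324 0.08517803] hi [0.65185113 0.0711625  0.09588298] ymed of top 0.06197504203862406
brass n 225 lo [0.62939116 0.05694395 0.08512761] hi [0.64143321 0.06740895 0.09216108]
262 321 [159 124  68] [0.63347774 0.17079046 0.09140679]
278 321 [131 129 128] [0.64452347 0.17078326 0.09477166]
290 321 [117  63  30] [0.62146367 0.17099462 0.17109765]
310 321 [182  98  47] [0.62274407 0.17103927 0.19154341]
250 321 [141 143 143] [0.62351584 0.17081057 0.09449069]
```

Pin 1's groove middle is at (0.635, 0.171), and the clip is at x = 0.626 with its y aligned. I'll shift +9 mm in x and descend.

move_arm(steps=[0,0,0,0.005,0,-0.005,0,0,0,0,0.009,0,-0.015,0,0,0,0,0.009,0,-0.02,0,0,0,0,0.009,0,-0.02,0,0,0,0,0.009,0,-0.03,0,0,0,0,0.009,0,-0.038,0,0,0,0,0.009,0,-0.038,0,0,0,0,0.009,0,-0.038,0])

```text
time: 47.8
tool_pos: [0.6352, 0.171, 0.1428]
ee_rot: [3.14, 0.006, -3.141]
wrist_force: [0.5, 0.8, -0.7]
width: 0.0137
finger_force: 30.0
```

```bash
python3 - <<'E'
from h import *
st();pinclip(.171)
E
```

```text
t 47.8 q [ 0.1765  0.3466  1.2137  0.0005  1.5754 -1.3952] p [0.6352 0.171  0.1428] [ 3.1401  0.0057 -3.1406] d [ 0.0057  0.0015 -1.    ] y [-0.001   1.      0.0015] F [ 0.5123  0.8132 -0.6935] 0.0137310950330329
clip n 782 lo [0.6301 0.1616 0.105 ] hi [0.6395 0.182  0.1547]
 bridge top-ish? y mid 0.1718658087261336
steel n 443 lo [0.62   0.1618 0.0851] hi [0.6296 0.1807 0.0959] ymed of top 0.17138271379939263
brass n 385 lo [0.6297 0.1589 0.0875] hi [0.6409 0.1824 0.0962]
```

move_arm(steps=[0,0,0,0,0,-0.007,0,0,0,0,0,0,-0.013,0,0,0,0,0,0,-0.018,0,0,0,0,0,0,-0.022,0,0,0,0,0,0,-0.026,0,0,0,0,0,0,-0.029,0,0,0,0,0,0,-0.029,0])

```text
time: 48.55
tool_pos: [0.636, 0.1709, 0.1164]
ee_rot: [3.14, 0.009, -3.141]
wrist_force: [-0.4, -0.3, 6.7]
width: 0.0138
finger_force: 30.0
```

```bash
python3 - <<'E'
from h import *
st();pinclip(.171)
E
```

```text
t 48.55 q [ 0.1765  0.3584  1.2513  0.0001  1.5227 -1.3952] p [0.636  0.1709 0.1164] [ 3.1399  0.009  -3.1407] d [ 0.009   0.0017 -1.    ] y [-0.0009  1.      0.0017] F [-0.4269 -0.2509  6.6611] 0.013752004448482949
clip n 900 lo [0.6305 0.165  0.1005] hi [0.6401 0.1783 0.1281]
 bridge top-ish? y mid 0.1716099239184583
steel n 556 lo [0.6203 0.1615 0.0852] hi [0.6293 0.1807 0.0956] ymed of top 0.17138255774950867
brass n 150 lo [0.6293 0.1601 0.081 ] hi [0.6325 0.1826 0.0964]
```

move_arm(steps=[0,0,0,0,0,-0.002,0,0,0,0,0,0,-0.003,0,0,0,0,0,0,-0.001,0.15,0,0,0,0,0,0,0.35,0,0,0,0,0,0,0.4,0,0,0,0,0,0.03,0.4,0,0,0,-0.01,0,0.08,0.4,0,0,0,-0.03,0.01,0.1,0.4,0,0,0,-0.05,0.03,0.1,0.4])

```text
time: 49.5
tool_pos: [0.5872, 0.2007, 0.2188]
ee_rot: [3.138, 0.015, 3.14]
wrist_force: [-0.0, 0.2, 0.5]
width: 0.0375
finger_force: 0.0
```

```bash
python3 - <<'E'
from h import *
st();p,X=cloud();pinclip(.171,p,X);stand(X,p,.172)
cv2.imwrite("pics/w8.png",p[:,:,::-1])
E
```

```text
t 49.5 q [ 0.2382  0.2344  1.2043 -0.0003  1.6881 -1.3314] p [0.5872 0.2007 0.2188] [3.1383 0.0145 3.1403] d [ 0.0145  0.0033 -0.9999] y [0.0012 1.     0.0033] F [-0.0085  0.2404  0.5105] 0.03754795333294373
clip n 56 lo [0.5929 0.1746 0.1001] hi [0.6394 0.1844 0.2154]
 bridge top-ish? y mid 0.18038627306336205
steel n 242 lo [0.6198 0.1617 0.0852] hi [0.6516 0.1846 0.0989] ymed of top 0.18306525224631037
brass n 69 lo [0.6296 0.1716 0.0824] hi [0.6465 0.1858 0.0964]
stand top z 0.0705 y [0.1473 0.2023] zmin 0.02007505192492047 face slope y,z,x [0.0006 0.0084 0.6444] 271
```

View pics/w8.png

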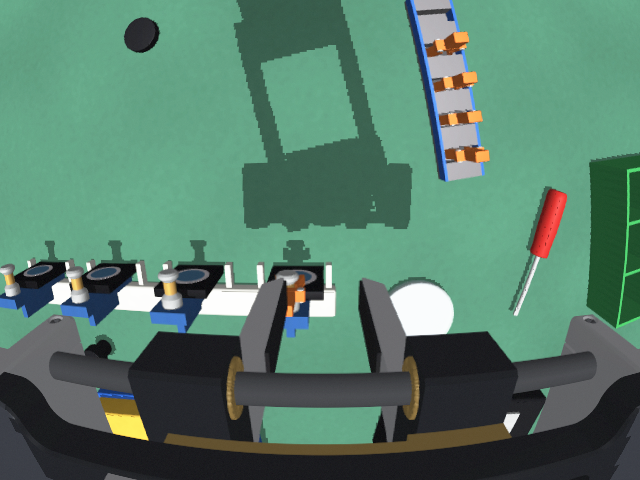

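Clip 1 is on its pin at (290,300). Next clip: B.

move_arm(steps=[0,0,0.04,-0.03,0.02,0,0.4,0,0,0.08,-0.06,0.04,0,0.4,0,0,0.12,-0.095,0.065,-0.02,0.4,0,0,0.16,-0.13,0.09,-0.045,0.4,0,0,0.2,-0.16,0.11,-0.07,0.4,0,0,0.2,-0.174,0.121,-0.09,0.4,0,0,0.2,-0.174,0.121,-0.104,0.4,0,0,0.2,-0.174,0.121,-0.104,0.4,0,0,0.2,-0.174,0.121,-0.104,0.4])

```text
time: 50.45
tool_pos: [0.4125, 0.3215, 0.1103]
ee_rot: [3.14, 0.007, -2.942]
wrist_force: [0.5, 0.2, 0.1]
width: 0.0377
finger_force: 0.0
```

```bash
python3 - <<'E'
from h import *
st();clips()
E
```

```text
t 50.45 q [ 0.5544  0.0703  1.6076 -0.0013  1.457  -1.2162] p [0.4125 0.3215 0.1103] [ 3.1404  0.0068 -2.9417] d [ 0.0064  0.0025 -1.    ] y [-0.1986  0.9801  0.0012] F [0.4907 0.1755 0.118 ] 0.03768420862873089
clip 145 [0.5179 0.3424 0.0725] [0.5172 0.3421 0.0726] [0.0114 0.0143 0.0026]
clip 347 [0.4128 0.3214 0.0703] [0.4126 0.3213 0.0726] [0.0118 0.0145 0.0079]
clip 36 [0.4796 0.3327 0.0697] [0.4791 0.3332 0.0717] [0.0036 0.0131 0.007 ]
clip 82 [0.449  0.3289 0.072 ] [0.4463 0.3281 0.0719] [0.0118 0.0144 0.0042]
```

move_arm(steps=[0,0,0,0,0,-0.02,0.4,0,0,0,0,0,-0.04,0.4,0,0,0,0,0,-0.048,0.4,0,0,0,0,0,-0.048,0.4,0,0,0,0,0,-0.048,0.2,0,0,0,0,0,-0.048,0,0,0,0,0,0,-0.048,0,0,0,0,0,0,-0.048,0])

```text
time: 51.3
tool_pos: [0.412, 0.3224, 0.0633]
ee_rot: [3.139, 0.008, -2.94]
wrist_force: [1.4, 0.4, 1.3]
width: 0.0136
finger_force: 30.0
```

move_arm(steps=[0,0,0,0,0,0.03,0,0,0,0,0,0,0.07,0,0,0,-0.04,0.015,-0.035,0.1,0,0,0,-0.08,0.03,-0.075,0.115,0,0,0,-0.12,0.05,-0.115,0.117,0,0,0,-0.16,0.075,-0.155,0.117,0,0,0,-0.199,0.1,-0.195,0.117,0,0,0,-0.199,0.135,-0.23,0.117,0,0,0,-0.199,0.175,-0.26,0.117,0,0,0,-0.199,0.213,-0.26,0.117,0,0,0,-0.199,0.213,-0.26,0.117,0,0,0,-0.199,0.213,-0.26,0.117,0])

```text
time: 52.5
tool_pos: [0.6243, 0.0619, 0.1781]
ee_rot: [3.14, 0.004, -3.14]
wrist_force: [0.7, -0.1, -0.7]
width: 0.0136
finger_force: 30.0
```

```bash
python3 - <<'E'
from h import *
st();p,X=cloud();pinclip(.0615,p,X);stand(X,p,.172);stand(X,p,-.048)
pinclip(.171,p,X)
E
```

```text
t 52.5 q [ 0.0076  0.2671  1.2444  0.0018  1.6261 -1.5648] p [0.6243 0.0619 0.1781] [ 3.1398  0.004  -3.1399] d [ 0.004   0.0018 -1.    ] y [-0.0017  1.      0.0018] F [ 0.7325 -0.1411 -0.6742] 0.013569514513570094
clip n 1572 lo [0.6192 0.0506 0.1227] hi [0.6287 0.0748 0.1884]
 bridge top-ish? y mid 0.06275529625048526
steel n 345 lo [0.6203 0.0517 0.0854] hi [0.6428 0.0702 0.0957] ymed of top 0.06099955357961309
brass n 239 lo [0.6294 0.0559 0.0874] hi [0.6419 0.0668 0.0922]
stand top z 0.0703 y [0.1464 0.1616] zmin 0.020178688474507447 face slope y,z,x [-0.1397  0.0154  0.642 ] 247
stand top z 0.0704 y [-0.0737 -0.0194] zmin 0.020139667650902544 face slope y,z,x [0.005  0.0064 0.6437] 341
clip n 269 lo [0.6308 0.1641 0.1001] hi [0.6412 0.1777 0.1276]
 bridge top-ish? y mid 0.16727376025674404
steel n 443 lo [0.6203 0.1585 0.0855] hi [0.6518 0.1842 0.0986] ymed of top 0.16116495052183327
brass n 122 lo [0.6291 0.1563 0.0851] hi [0.6431 0.1823 0.0968]
```

move_arm(steps=[0,0,0,0.006,-0.001,-0.01,0,0,0,0,0.011,-0.001,-0.015,0,0,0,0,0.011,-0.001,-0.025,0,0,0,0,0.011,-0.001,-0.033,0,0,0,0,0.011,-0.001,-0.033,0,0,0,0,0.011,-0.001,-0.033,0])

```text
time: 53.15
tool_pos: [0.6351, 0.0611, 0.1459]
ee_rot: [3.14, 0.006, -3.139]
wrist_force: [0.1, -0.2, -0.6]
width: 0.014
finger_force: 30.0
```

move_arm(steps=[0,0,0,0,0,-0.007,0,0,0,0,0,0,-0.013,0,0,0,0,0,0,-0.018,0,0,0,0,0,0,-0.022,0,0,0,0,0,0,-0.026,0,0,0,0,0,0,-0.03,0,0,0,0,0,0,-0.032,0,0,0,0,0,0,-0.032,0])

```text
time: 53.95
tool_pos: [0.6361, 0.0609, 0.1176]
ee_rot: [3.14, 0.01, -3.14]
wrist_force: [-3.8, -1.3, 11.0]
width: 0.0138
finger_force: 30.0
```

```bash
python3 - <<'E'
from h import *
st();p,X=cloud();pinclip(.0615,p,X)
E
```

```text
t 53.95 q [ 0.006   0.3146  1.3058  0.0013  1.5113 -1.5668] p [0.6361 0.0609 0.1176] [ 3.1403  0.0099 -3.1397] d [ 0.0099  0.0013 -1.    ] y [-0.0019  1.      0.0013] F [-3.8417 -1.32   11.0297] 0.013760347408555742
clip n 1085 lo [0.631  0.0551 0.1003] hi [0.6406 0.068  0.128 ]
 bridge top-ish? y mid 0.06154020683371236
steel n 547 lo [0.6201 0.0516 0.0854] hi [0.6311 0.0713 0.0958] ymed of top 0.06129656296658483
brass n 129 lo [0.6251 0.0504 0.0847] hi [0.6327 0.0716 0.0934]
```

move_arm(steps=[0,0,0,0,0,-0.002,0,0,0,0,0,0,-0.002,0,0,0,0,0,0,0,0.15,0,0,0,0,0,0.002,0.35,0,0,0,0,0,0.002,0.4,0,0,0,0,0,0.03,0.4,0,0,0,-0.01,0,0.08,0.4,0,0,0,-0.03,0,0.103,0.4])

```text
time: 54.8
tool_pos: [0.6068, 0.061, 0.2196]
ee_rot: [3.14, 0.01, -3.14]
wrist_force: [-0.4, 0.1, 0.6]
width: 0.0375
finger_force: 0.0
```

move_arm(steps=[0,0,0.03,-0.025,0.03,0,0.4,0,0,0.06,-0.05,0.07,0,0.4,0,0,0.1,-0.075,0.11,0,0.4,0,0,0.14,-0.1,0.15,-0.01,0.4,0,0,0.18,-0.125,0.19,-0.03,0.4,0,0,0.2,-0.145,0.23,-0.06,0.4,0,0,0.2,-0.157,0.268,-0.08,0.4,0,0,0.2,-0.157,0.268,-0.105,0.4,0,0,0.2,-0.157,0.268,-0.105,0.4,0,0,0.2,-0.157,0.268,-0.105,0.4])

```text
time: 55.8
tool_pos: [0.4481, 0.3286, 0.1115]
ee_rot: [3.141, 0.005, -2.94]
wrist_force: [1.5, 0.9, 0.7]
width: 0.0376
finger_force: 0.0
```

```bash
python3 - <<'E'
from h import *
st();clips()
E
```

```text
t 55.8 q [ 0.5312  0.1423  1.5261 -0.0008  1.4686 -1.2415] p [0.4481 0.3286 0.1115] [ 3.1409  0.0046 -2.9396] d [ 0.0043  0.0016 -1.    ] y [-0.2006  0.9797  0.0007] F [1.4743 0.913  0.675 ] 0.03759061677921568
clip 80 [0.5143 0.3417 0.0721] [0.5141 0.3416 0.0723] [0.0045 0.013  0.0032]
clip 360 [0.449  0.3285 0.0713] [0.4485 0.3287 0.0725] [0.0114 0.0144 0.0061]
clip 85 [0.4837 0.3341 0.0723] [0.4828 0.3336 0.0725] [0.0121 0.0147 0.003 ]
```

move_arm(steps=[0,0,0,0,0,-0.02,0.4,0,0,0,0,0,-0.04,0.4,0,0,0,0,0,-0.049,0.4,0,0,0,0,0,-0.049,0.4,0,0,0,0,0,-0.049,0.2,0,0,0,0,0,-0.049,0,0,0,0,0,0,-0.049,0,0,0,0,0,0,-0.049,0])

```text
time: 56.65
tool_pos: [0.449, 0.3293, 0.0643]
ee_rot: [3.139, 0.008, -2.94]
wrist_force: [-0.5, 0.1, 1.2]
width: 0.0139
finger_force: 30.0
```

move_arm(steps=[0,0,0,0,0,0.03,0,0,0,0,0,0,0.07,0,0,0,-0.04,0.01,-0.035,0.1,0,0,0,-0.08,0.02,-0.075,0.115,0,0,0,-0.12,0.03,-0.115,0.117,0,0,0,-0.16,0.04,-0.155,0.117,0,0,0,-0.2,0.05,-0.195,0.117,0,0,0,-0.2,0.06,-0.235,0.117,0,0,0,-0.2,0.07,-0.275,0.117,0,0,0,-0.2,0.09,-0.315,0.117,0,0,0,-0.2,0.115,-0.35,0.117,0,0,0,-0.2,0.145,-0.377,0.117,0])

```text
time: 57.85
tool_pos: [0.5938, -0.0503, 0.1809]
ee_rot: [3.14, 0.007, -3.141]
wrist_force: [0.0, 1.2, -0.4]
width: 0.0133
finger_force: 30.0
```

move_arm(steps=[0,0,0,0.03,0,0,0,0,0,0,0.03,0,0,0,0,0,0,0.03,0,0,0])

```text
time: 58.15
tool_pos: [0.6233, -0.048, 0.1796]
ee_rot: [3.14, 0.005, -3.14]
wrist_force: [0.1, -0.0, -1.1]
width: 0.0138
finger_force: 30.0
```

```bash
python3 - <<'E'
from h import *
st();p,X=cloud();pinclip(-.0485,p,X);stand(X,p,-.157)
pinclip(.0615,p,X)
E
```

```text
t 58.15 q [-0.169   0.2614  1.2486  0.0028  1.6272 -1.7416] p [ 0.6233 -0.048   0.1796] [ 3.1396  0.0048 -3.1396] d [ 0.0048  0.002  -1.    ] y [-0.002  1.     0.002] F [ 0.0801 -0.0088 -1.0865] 0.013771943798201156
clip n 1480 lo [ 0.6175 -0.0592  0.1242] hi [ 0.6272 -0.0352  0.1888]
 bridge top-ish? y mid -0.04716983955203319
steel n 315 lo [ 0.6202 -0.0582  0.0859] hi [ 0.6291 -0.0396  0.0959] ymed of top -0.04888100647744202
brass n 218 lo [ 0.6297 -0.0537  0.0872] hi [ 0.6414 -0.0431  0.092 ]
stand top z 0.0705 y [-0.1818 -0.1284] zmin 0.020449476456998333 face slope y,z,x [0.0135 0.0011 0.644 ] 355
clip n 241 lo [0.6311 0.0538 0.1001] hi [0.6404 0.0677 0.1276]
 bridge top-ish? y mid 0.0569251001609527
steel n 442 lo [0.6203 0.0488 0.0854] hi [0.6518 0.0739 0.0987] ymed of top 0.07042702202663731
brass n 147 lo [0.6294 0.0461 0.0822] hi [0.644  0.0716 0.0966]
```

move_arm(steps=[0,0,0,0.006,-0.001,-0.01,0,0,0,0,0.012,-0.001,-0.015,0,0,0,0,0.0125,-0.001,-0.025,0,0,0,0,0.0125,-0.001,-0.033,0,0,0,0,0.0125,-0.001,-0.033,0,0,0,0,0.0125,-0.001,-0.033,0])

```text
time: 58.8
tool_pos: [0.6356, -0.0489, 0.1468]
ee_rot: [3.14, 0.006, -3.14]
wrist_force: [-0.4, 0.0, 0.2]
width: 0.014
finger_force: 30.0
```

move_arm(steps=[0,0,0,0,0,-0.007,0,0,0,0,0,0,-0.013,0,0,0,0,0,0,-0.018,0,0,0,0,0,0,-0.022,0,0,0,0,0,0,-0.026,0,0,0,0,0,0,-0.03,0,0,0,0,0,0,-0.032,0,0,0,0,0,0,-0.032,0])

```text
time: 59.6
tool_pos: [0.6367, -0.0492, 0.1187]
ee_rot: [3.141, 0.01, -3.14]
wrist_force: [-3.6, 0.1, 10.7]
width: 0.0136
finger_force: 30.0
```

```bash
python3 - <<'E'
from h import *
st();p,X=cloud();pinclip(-.0485,p,X)
E
```

```text
t 59.6 q [-0.1672  0.3131  1.3056  0.0024  1.5129 -1.7401] p [ 0.6367 -0.0492  0.1187] [ 3.1409  0.0102 -3.1396] d [ 0.0102  0.0008 -0.9999] y [-0.002   1.      0.0007] F [-3.6361  0.0628 10.7252] 0.013639684102750523
clip n 1069 lo [ 0.6308 -0.0549  0.1009] hi [ 0.6407 -0.0422  0.1281]
 bridge top-ish? y mid -0.04856238088537728
steel n 596 lo [ 0.6198 -0.0617  0.0853] hi [ 0.6312 -0.0353  0.0974] ymed of top -0.05737716825460688
brass n 137 lo [ 0.627  -0.0615  0.0858] hi [ 0.6326 -0.0365  0.096 ]
```

move_arm(steps=[0,0,0,0,0,-0.002,0,0,0,0,0,0,-0.002,0,0,0,0,0,0,0,0.15,0,0,0,0,0,0.002,0.35,0,0,0,0,0,0.002,0.4,0,0,0,0,0,0.03,0.4,0,0,0,-0.01,0,0.08,0.4,0,0,0,-0.03,0,0.103,0.4])

```text
time: 60.45
tool_pos: [0.6072, -0.0491, 0.2207]
ee_rot: [3.14, 0.01, -3.139]
wrist_force: [0.4, 0.6, 1.2]
width: 0.0375
finger_force: 0.0
```

move_arm(steps=[0,0,0.02,-0.03,0.03,0,0.4,0,0,0.04,-0.06,0.06,0,0.4,0,0,0.06,-0.08,0.1,0,0.4,0,0,0.08,-0.1,0.14,0,0.4,0,0,0.1,-0.11,0.18,0,0.4,0,0,0.13,-0.12,0.22,0,0.4,0,0,0.16,-0.124,0.26,-0.01,0.4,0,0,0.18,-0.124,0.3,-0.03,0.4,0,0,0.2,-0.124,0.34,-0.05,0.4,0,0,0.2,-0.124,0.37,-0.08,0.4,0,0,0.2,-0.124,0.3835,-0.108,0.4,0,0,0.2,-0.124,0.3835,-0.108,0.4])

```text
time: 61.65
tool_pos: [0.4782, 0.3345, 0.1037]
ee_rot: [-3.14, -0.005, -2.937]
wrist_force: [-0.5, -0.1, -0.1]
width: 0.0375
finger_force: 0.0
```

move_arm(steps=[0,0,0,0,0,0,0.4,0,0,0,0,0,0,0.4])

```text
time: 61.85
tool_pos: [0.483, 0.334, 0.1121]
ee_rot: [3.14, 0.009, -2.941]
wrist_force: [0.2, -0.3, -0.2]
width: 0.0379
finger_force: 0.0
```

```bash
python3 - <<'E'
from h import *
st();clips()
E
```

```text
t 61.85 q [ 0.509   0.2067  1.4502 -0.0009  1.4753 -1.2627] p [0.483  0.334  0.1121] [ 3.1396  0.0091 -2.9406] d [ 0.0086  0.0038 -1.    ] y [-0.1996  0.9799  0.002 ] F [ 0.1644 -0.2878 -0.2201] 0.03792526656339472
clip 350 [0.4833 0.3337 0.0711] [0.4831 0.3338 0.0725] [0.0115 0.0146 0.0061]
clip 100 [0.5176 0.3425 0.072 ] [0.5159 0.3416 0.0723] [0.0111 0.0146 0.0036]
```

move_arm(steps=[0,0,0,0,0,-0.02,0.4,0,0,0,0,0,-0.04,0.4,0,0,0,0,0,-0.05,0.4,0,0,0,0,0,-0.05,0.4,0,0,0,0,0,-0.05,0.2,0,0,0,0,0,-0.05,0,0,0,0,0,0,-0.05,0,0,0,0,0,0,-0.05,0])

```text
time: 62.7
tool_pos: [0.4826, 0.3348, 0.0614]
ee_rot: [3.14, 0.008, -2.94]
wrist_force: [1.1, -0.4, 2.6]
width: 0.0138
finger_force: 30.0
```

move_arm(steps=[0,0,0,0,0,0.03,0,0,0,0,0,0,0.07,0,0,0,-0.04,0,-0.035,0.1,0,0,0,-0.08,0,-0.075,0.115,0,0,0,-0.12,0,-0.115,0.117,0,0,0,-0.16,0,-0.155,0.117,0,0,0,-0.2,0,-0.195,0.117,0,0,0,-0.2,0,-0.235,0.117,0,0,0,-0.2,0,-0.275,0.117,0,0,0,-0.2,0.01,-0.315,0.117,0,0,0,-0.2,0.02,-0.355,0.117,0,0,0,-0.2,0.03,-0.395,0.117,0])

```text
time: 63.9
tool_pos: [0.5121, -0.0621, 0.1778]
ee_rot: [3.14, 0.008, -3.14]
wrist_force: [0.1, 0.3, -0.9]
width: 0.0134
finger_force: 30.0
```

move_arm(steps=[0,0,0,0.02,-0.035,0,0,0,0,0,0.045,-0.07,0,0,0,0,0,0.07,-0.098,0,0,0,0,0,0.1,-0.098,0,0,0,0,0,0.11,-0.098,0,0,0,0,0,0.11,-0.098,0,0,0,0,0,0.11,-0.098,0,0])

```text
time: 64.6
tool_pos: [0.6213, -0.1577, 0.1773]
ee_rot: [3.14, 0.005, -3.139]
wrist_force: [-0.5, 0.3, -0.5]
width: 0.0137
finger_force: 30.0
```

```bash
python3 - <<'E'
from h import *
st();p,X=cloud();pinclip(-.1585,p,X)
pinclip(-.0485,p,X)
E
```

```text
t 64.6 q [-0.3389  0.2973  1.2084  0.0036  1.6313 -1.9125] p [ 0.6213 -0.1577  0.1773] [ 3.1398  0.0055 -3.1386] d [ 0.0055  0.0018 -1.    ] y [-0.003   1.      0.0018] F [-0.4988  0.262  -0.515 ] 0.013735049901820446
clip n 1251 lo [ 0.6164 -0.1689  0.1239] hi [ 0.6258 -0.1446  0.1893]
 bridge top-ish? y mid -0.1569769453153938
steel n 326 lo [ 0.6198 -0.1686  0.0856] hi [ 0.629  -0.1494  0.0958] ymed of top -0.15867706486996644
brass n 220 lo [ 0.6293 -0.1638  0.0866] hi [ 0.6409 -0.1529  0.0923]
clip n 191 lo [ 0.6312 -0.0559  0.1003] hi [ 0.6408 -0.0424  0.1271]
 bridge top-ish? y mid -0.04769014353413091
steel n 440 lo [ 0.6203 -0.0621  0.0854] hi [ 0.6517 -0.0358  0.0991] ymed of top -0.05935344412343891
brass n 156 lo [ 0.6291 -0.064   0.0836] hi [ 0.6405 -0.0385  0.0965]
```

move_arm(steps=[0,0,0,0.007,-0.001,-0.01,0,0,0,0,0.0135,-0.001,-0.015,0,0,0,0,0.0135,-0.001,-0.025,0,0,0,0,0.0135,-0.001,-0.032,0,0,0,0,0.0135,-0.001,-0.032,0,0,0,0,0.0135,-0.001,-0.032,0])

```text
time: 65.25
tool_pos: [0.6352, -0.1594, 0.1449]
ee_rot: [3.14, 0.006, -3.14]
wrist_force: [-0.1, -0.5, -0.1]
width: 0.0138
finger_force: 30.0
```

move_arm(steps=[0,0,0,0,0,-0.007,0,0,0,0,0,0,-0.013,0,0,0,0,0,0,-0.018,0,0,0,0,0,0,-0.022,0,0,0,0,0,0,-0.026,0,0,0,0,0,0,-0.03,0,0,0,0,0,0,-0.033,0,0,0,0,0,0,-0.033,0])

```text
time: 66.05
tool_pos: [0.6358, -0.1596, 0.1158]
ee_rot: [3.141, 0.009, -3.139]
wrist_force: [-3.8, 0.5, 11.4]
width: 0.0139
finger_force: 30.0
```

```bash
python3 - <<'E'
from h import *
st();p,X=cloud();pinclip(-.1585,p,X)
E
```

```text
t 66.05 q [-0.3343  0.3524  1.2604  0.0036  1.5203 -1.9073] p [ 0.6358 -0.1596  0.1158] [ 3.141   0.0092 -3.1395] d [ 0.0092  0.0006 -1.    ] y [-0.0021  1.      0.0006] F [-3.7871  0.482  11.3824] 0.013861028927429032
clip n 1113 lo [ 0.6308 -0.1656  0.1008] hi [ 0.6406 -0.1523  0.1281]
 bridge top-ish? y mid -0.15895042285615738
steel n 550 lo [ 0.62   -0.168   0.0853] hi [ 0.6288 -0.1494  0.0957] ymed of top -0.15869161777839444
brass n 130 lo [ 0.6248 -0.169   0.0825] hi [ 0.6328 -0.1487  0.0917]
```

Home. I'll release, retreat to mid-rack, and inspect everything.

move_arm(steps=[0,0,0,0,0,-0.002,0,0,0,0,0,0,-0.002,0,0,0,0,0,0,0,0.15,0,0,0,0,0,0.002,0.35,0,0,0,0,0,0.002,0.4,0,0,0,0,0,0.03,0.4,0,0,0,-0.01,0,0.08,0.4,0,0,0,-0.05,0.02,0.11,0.4,0,0,0,-0.09,0.05,0.14,0.4,0,0,0,-0.13,0.08,0.16,0.4,0,0,0,-0.16,0.12,0.18,0.4,0,0,0,-0.19,0.16,0.2,0.4])

```text
time: 67.3
tool_pos: [0.4575, -0.016, 0.3034]
ee_rot: [3.14, 0.006, -3.141]
wrist_force: [0.2, 1.0, 0.5]
width: 0.0374
finger_force: 0.0
```

move_arm(steps=[0,0,0,0,0,0,0.4,0,0,0,0,0,0,0.4,0,0,0,0,0,0,0.4])

```text
time: 67.6
tool_pos: [0.4593, -0.0174, 0.3018]
ee_rot: [3.14, 0.004, -3.14]
wrist_force: [0.2, -0.4, 0.3]
width: 0.0377
finger_force: 0.0
```

```bash
python3 - <<'E'
from h import *
st();p,X=cloud();cv2.imwrite("pics/w9.png",p[:,:,::-1])
for y in(.171,.061,-.0488,-.1588): print("BAY",y);pinclip(y,p,X);stand(X,p,y)
E
```

```text
t 67.6 q [-0.163  -0.1196  1.4129  0.0024  1.8443 -1.7346] p [ 0.4593 -0.0174  0.3018] [ 3.14    0.0043 -3.1402] d [ 0.0043  0.0016 -1.    ] y [-0.0014  1.      0.0016] F [ 0.1723 -0.3619  0.3226] 0.03767747939618281
BAY 0.171
none 0.171 0
BAY 0.061
stand top z 0.0773 y [0.0345 0.0407] zmin 0.020194387651414118 face slope y,z,x [-0.059   0.0125  0.643 ] 112
BAY -0.0488
steel n 142 lo [ 0.619  -0.062   0.0859] hi [ 0.6504 -0.0363  0.0992] ymed of top -0.05811860748835602
brass n 80 lo [ 0.6241 -0.0613  0.0817] hi [ 0.6397 -0.0338  0.0964]
stand top z 0.0862 y [-0.0731 -0.0201] zmin 0.020109133044538586 face slope y,z,x [-0.0052  0.0307  0.6436] 347
BAY -0.1588
none -0.1588 1
```

View pics/w9.png

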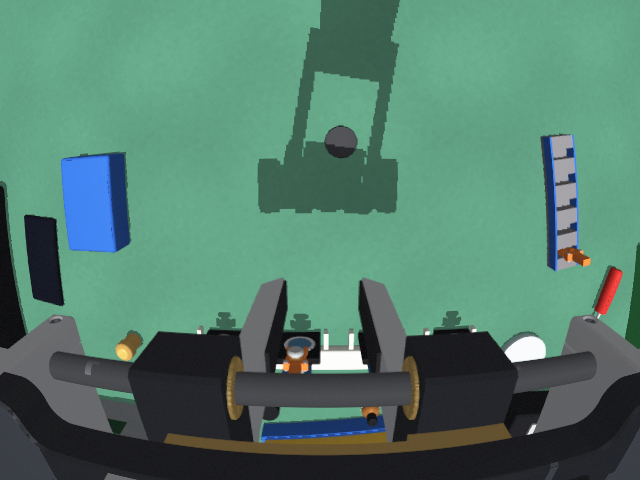

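The hand occludes the rack from here. I'll move to a pose like the earlier clear one, between bays 2 and 3.

move_arm(steps=[0,0,0,0.03,0.005,0,0.2,0,0,0,0.06,0.01,0,0.1,0,0,0,0.09,0.02,-0.01,0.1,0,0,0,0.12,0.023,-0.02,0.1,0,0,0,0.14,0.023,-0.03,0.1,0,0,0,0.14,0.023,-0.03,0.1,0,0,0,0.14,0.023,-0.03,0.1])

```text
time: 68.35
tool_pos: [0.5989, 0.0053, 0.2712]
ee_rot: [3.14, 0.002, -3.141]
wrist_force: [-0.4, -0.5, 0.7]
width: 0.0094
finger_force: 0.0
```

```bash
python3 - <<'E'
from h import *
st();p,X=cloud();q,_=snapshot("scene")
cv2.imwrite("pics/w10.png",np.vstack([p[150:400],cv2.resize(q[200:330,220:500],(640,297))])[:,:,::-1])
for y in(.171,.061,-.0488,-.1588): print("BAY",y);pinclip(y,p,X);stand(X,p,y)
E
```

```text
t 68.35 q [-0.087   0.1924  1.151   0.0021  1.7962 -1.6581] p [0.5989 0.0053 0.2712] [ 3.1397  0.0021 -3.1408] d [ 0.0021  0.0019 -1.    ] y [-0.0008  1.      0.0019] F [-0.3636 -0.4826  0.6695] 0.009420083927494325
BAY 0.171
clip n 49 lo [0.6311 0.1637 0.1001] hi [0.6407 0.1816 0.1276]
 bridge top-ish? y mid 0.174226283240908
steel n 257 lo [0.6199 0.1585 0.0854] hi [0.6518 0.1828 0.0989] ymed of top 0.15998998312995355
brass n 92 lo [0.6297 0.1564 0.0817] hi [0.6435 0.1828 0.0967]
stand top z 0.0902 y [0.1455 0.184 ] zmin 0.020123358106084108 face slope y,z,x [-0.0343  0.1061  0.6445] 206
BAY 0.061
clip n 72 lo [0.631  0.0539 0.1002] hi [0.6412 0.0761 0.1284]
 bridge top-ish? y mid 0.06437999594763016
steel n 233 lo [0.6198 0.0484 0.0852] hi [0.6515 0.0735 0.0993] ymed of top 0.05123379328123648
brass n 85 lo [0.6292 0.0478 0.0815] hi [0.6457 0.0743 0.0965]
stand top z 0.0844 y [0.0338 0.0891] zmin 0.020024680821854234 face slope y,z,x [0.0029 0.0411 0.6444] 291
BAY -0.0488
clip n 66 lo [ 0.6308 -0.0638  0.1001] hi [ 0.6403 -0.0417  0.1281]
 bridge top-ish? y mid -0.052806956316130346
steel n 231 lo [ 0.6197 -0.0611  0.0852] hi [ 0.6515 -0.0356  0.0988] ymed of top -0.037465388325623294
brass n 81 lo [ 0.6291 -0.0602  0.0827] hi [ 0.6338 -0.0364  0.0967]
stand top z 0.0705 y [-0.0745 -0.0191] zmin 0.021014909082222668 face slope y,z,x [-0.01    0.0055  0.6438] 178
BAY -0.1588
clip n 53 lo [ 0.6311 -0.1652  0.1001] hi [ 0.6406 -0.1443  0.1283]
 bridge top-ish? y mid -0.15471292104445017
steel n 258 lo [ 0.6194 -0.1708  0.0857] hi [ 0.6518 -0.1457  0.0993] ymed of top -0.1478040784377243
brass n 88 lo [ 0.6291 -0.1689  0.0837] hi [ 0.6439 -0.144   0.0968]
stand top z 0.0705 y [-0.1498 -0.1276] zmin 0.020756585718913548 face slope y,z,x [ 0.0998 -0.0023  0.6417] 159
```

View pics/w10.png

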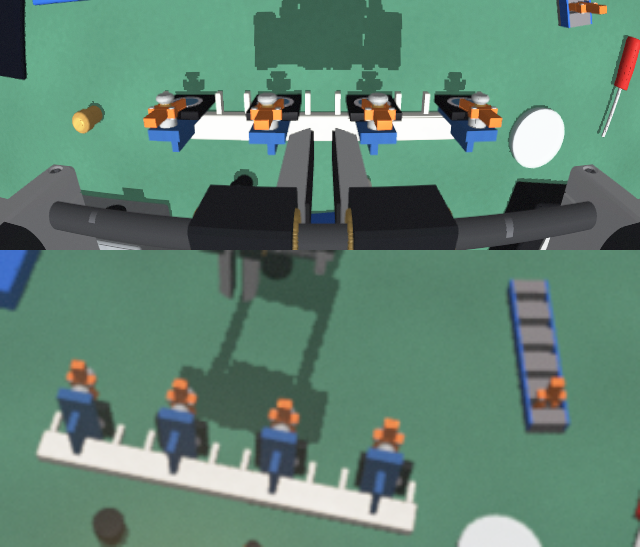

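The picture shows all four plates upright with clips home (wrist view at x ≈ 175, 268, 376 and 475). The tab tops measure 128 mm, as they should, and nothing is being touched. I'll hand in.

```bash
python3 -c "
from bench import *
print(close_job())"
```

```text
the job is handed in; nothing more can be done
None
```

The job is handed in at about 68 s of the 210 s allowed: all four plates stand flat against their fences and each pin carries a clip pressed home. The final depth check put every clip tab top at about 128 mm, the home height. The grader's verdict was not returned.

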